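Load the frother with truffles and switch on its power

ROBOT

A 7-joint arm with a two-finger parallel gripper is mounted at the origin on the work surface. World frame = base frame: x ahead of the robot, y to its left, z up, the work surface at z = 0. Lengths are in mm, angles in rad, forces in N, time in s.
With the tool pointing down it reaches from about 425 to 950 mm from the base axis. Payload 16.7 kg.
Tool frame: the origin (TCP) lies midway between the tips of the shut fingers; the grasp point (between the pads) lies 19 mm behind it; z points along the fingers, y is the line along which they close (so a half turn about z gives the same grasp; the last joint's range is limited). The gripper opens to 94 mm and grips with 3 to 60 N. Pads are 16 mm wide; open, the fingers measure 119 mm over their backs; the gripper's body (75 mm by 177 mm) begins 78 mm behind the grasp point.
Start: joints at [1.065, 0.426, 0.074, 1.606, -0.034, 1.111, -0.067], TCP at [235.73, -632.46, 205.467] pointing down, gripper open.
Joint ranges: [-2.85, 2.85], [-0.5, 2.14], [-1.23, 1.37], [0.21, 2.46], [-1.02, 4.16], [0.16, 2.05], [-2.73, 2.73]. Speed limits (rad/s): [1.89, 1.89, 2.39, 2.39, 3.01, 3.01, 3.01].

INTERFACE

Orientations are given as a unit quaternion [w, x, y, z].
In Python, from rig import robot, optics, workorder gives the robot as it stands.
- The arm moves only by the tool servo_tool, never from a script. Its argument "plan" is a list of rows, each a list of 3 entries, a list of its own where there are three numbers: the turn, a rotation vector about the world's x, y, z in degrees, then the shift along the world's x, y, z in units of 50 mm (1.0 is 50 mm), then the opening, from 0 (shut) to 1 (fully open). In form: [[[rx, ry, rz], [dx, dy, dz], grip], ...]. A call has 1 to 5 rows; each row is the pose to reach, as a shift and turn from the pose commanded when the call began; what a row does not reach only later rows make up. A row lasts 1/8 s, in which the tool goes at most 62.5 mm and 10.7 degrees, less where a joint would pass 70% of its speed; a pose out of reach is approached as far as the arm can. A call with a gripper value outside its range is refused whole. The fingers move at their own pace and stop on an object; "force" is the grip in N (left out, the last holds). Time passes only in rows, so rows that repeat a pose let the fingers close. It gives the time, the measured TCP pose, the force, the opening and the grip force at its end, in the units of the state.
- robot.observe(): the state, without advancing time (a new reading comes with each control period).
- optics.grab_frame(name): name is "scene" or "top" or "wrist"; returns a dict with "pixels" (480x640x3 uint8, red, green, blue), "camera_matrix" (3x3 intrinsics, pixels), "world_to_cam" (4x4, takes a point from world to camera coordinates); the wrist camera has in their place "mount" (4x4, takes a point from camera to tool coordinates, whose origin is the TCP and whose axes are the flange's). Camera axes: x right, y up, looking along -z (the intrinsics and any distortion apply to the point x, -y, -z); pixel columns grow to the right and rows downward; lengths in mm; the calibration is good to about 2 mm. A picture is of the moment at which its call begins: read the wrist's pose just before it. There is no depth.
- workorder.job_done(): hands the job in; it is judged then, once.
The state is a dict: "t": time; "joints": joint angles; "qd": joint speeds; "effort": joint torques, N m; "ee_pos": TCP position; "ee_rot": TCP orientation; "ft_force": force on the tool from outside, world axes, zero at the start; "wrist_torque": the same for the moment, N m; "gripper_width": finger opening in mm; "gripper_force": force on a finger pad.
Only numpy, scipy, OpenCV 4.12 (cv2) and the standard library are available. Lean on these libraries where they do the work, as an engineer would, in place of code of your own. Each camera call takes 0.05 s, during which the arm holds its last target. There are 200 camera calls.

TASK

Take the steel jug and tip all seven chocolate truffles out of it into the open pot of the milk frother, leaving the power off. Then stand the jug back upright, fully on the silicone spoon rest, let go of it, and only after that turn the rotary handle on the sloping switch box clockwise all the way to its on stop. Do not disturb the mug, the canister, the cup, the spoon or the jar.

Things in the scene. Friction and masses are not known exactly. Their poses are not given: they have to be found in the camera images.
- jug: Stainless steel trough-shaped jug holding 7 truffles, on the spoon rest. Body 66 long (x), 56 wide over two flat parallel sides (y; grip across these), 60 tall, walls 3, floor inside 3 up. Sloping spout at -x. Round-bar handle (9 thick, in plane y = 0) at +x, out to x = 70, z 10 to 59. Origin: centre of the underside, z up. About 0.22 kg empty.
- jug_lip (a point): Middle of the jug's pouring lip, at (-102, 0, 60) mm in the jug's frame, axes as the jug's. The spout plate rises from the floor at x = -33 to the lip, leaning 50 degrees outward from vertical; 50 wide inside, between side cheeks that rise to z = 75.
- frother: Milk frother, fixed: black base 124 across, 28 tall, with an open steel pot on it, 108 across outside and 101 inside at the rim; rim 108, inner floor 32 above the ledge. Bar handle at +x reaching 88 from the axis, press button low at -x (neither is needed). Origin: centre of the underside, z up.
- frother_mouth (a point): Centre of the frother pot's mouth, at rim height, 108 mm above the ledge.
- spoon_rest: Dark grey flat silicone spoon rest lying on the ledge: disc 150 across, 6 thick, with a 40 wide tail at +x. Fixed. Origin: centre of the disc's underside.
- switch_box: Grey wedge-shaped power switch box, 130 deep, 110 wide, about 87 tall at the back, fixed to the ledge. Its top panel slopes down towards its -x (front) at 25 degrees from level; the rotary handle sits at the panel's middle. Origin: centre of the underside.
- power_handle (a joint): Rotary handle of the power switch, rad: 0 = off stop, 1.3 = on stop; grows clockwise as seen looking down onto the panel, stays where it is left. Turning needs about 0.1 N m.
- handle_grip (a point): On the handle's turning axis, 34 mm above the panel. z: the axis, out of the panel, leaning 25 degrees from vertical towards the box's front; x: along the handle's black bar, 14 wide, 13 to 45 above the panel, reaching 39 along +x (end with white mark), 27 along -x. At 0 the marked end lies 0.65 rad anticlockwise of straight up the slope.
- truffle0_center (a point): Chocolate truffle, a dark ball 22 mm across, 12 g; this point is its centre.
- truffle1_center (a point): Chocolate truffle, a dark ball 22 mm across, 12 g; this point is its centre.
- truffle2_center (a point): Chocolate truffle, a dark ball 22 mm across, 12 g; this point is its centre.
- truffle3_center (a point): Chocolate truffle, a dark ball 22 mm across, 12 g; this point is its centre.
- truffle4_center (a point): Chocolate truffle, a dark ball 22 mm across, 12 g; this point is its centre.
- truffle5_center (a point): Chocolate truffle, a dark ball 22 mm across, 12 g; this point is its centre.
- truffle6_center (a point): Chocolate truffle, a dark ball 22 mm across, 12 g; this point is its centre.
- glass_mug: Clear glass mug, 80 across, 95 tall; bystander. Origin: centre of the underside.
- canister: White plastic coffee canister with grey clip-on lid, 102 across, 123 tall; bystander. Origin: centre of the underside.
- espresso_cup: White ceramic cup, 64 across, 58 tall; bystander. Origin: centre of the underside.
- teaspoon: Steel teaspoon, 140 long, lying along its x; bystander. Origin: its underside, near the middle.
- syrup_jar: Closed jar, 66 across, 110 tall; bystander. Origin: centre of the underside.
Not all that is in view belongs to the job. Leave any pink or yellow look-alike of the frother alone. What is shaped like the jug but blue is not meant.

How it is judged:
By the outcome, as a careful person would: the job done as asked, in the order asked, and still so for the second after the job is handed in, with the robot touching nothing.
It also fails if it takes over 69 s, if anything falls off the work surface, if the arm or the gripper's body presses on something with over 40 N, if the wrist force passes 120 N, or if a joint passes its speed limit or range.

## Working session

There is one attempt and no reset: what is moved stays moved. The work goes in short steps, Python scripts to look and compute and a tool call to move; the robot and the scene stay as the last step left them, time stands still between calls to the robot, and variables do not carry over. Pictures are saved under pics/ and viewed, at most 10 in all, crops included, and the job is handed in when it is done.

Besides the shell and the picture viewer there is one more tool, called after "Emit:" by a JSON object that holds its "name" and its "arguments", one argument or row to a line. servo_tool: Moves the arm, as the interface text tells. Its arguments: {"type":"object","properties":{"plan":{"type":"array","items":{"type":"array"}},"force":{"type":"number"}},"required":["plan"]}

```bash
mkdir -p pics; ls; cat > h.py <<'E'
import numpy as np, cv2, json
from rig import robot, optics, workorder
def grab(n,save=None):
    s=robot.observe(); f=optics.grab_frame(n)
    if save: cv2.imwrite('pics/'+save,cv2.cvtColor(f['pixels'],cv2.COLOR_RGB2BGR))
    return s,f
E
python3 - <<'E'
from h import *
for n in ('scene','top'):
    s,f=grab(n,n+'0.png'); print(n,f.keys()); print(f['camera_matrix'],f['world_to_cam'])
    for k in f:
        if k not in('pixels','camera_matrix','world_to_cam'): print(k,f[k])
s,f=grab('wrist','wrist0.png'); print({k:f[k] for k in f if k!='pixels'}); print(s)
E
```

```text
pics
scene dict_keys(['pixels', 'camera_matrix', 'world_to_cam'])
[[433.77860595   0.         323.16895107]
 [  0.         433.77860595 243.56795995]
 [  0.           0.           1.        ]] [[ 5.81042445e-01  8.13858644e-01 -4.87694031e-03 -3.52412914e+02]
 [-5.60841130e-01  4.04732304e-01  7.22252718e-01  2.78175234e+02]
 [ 5.89785474e-01 -4.16924296e-01  6.91612049e-01 -1.52642989e+03]
 [ 0.00000000e+00  0.00000000e+00  0.00000000e+00  1.00000000e+00]]
top dict_keys(['pixels', 'camera_matrix', 'world_to_cam'])
[[468.05260806   0.         315.33109455]
 [  0.         468.05260806 244.37079582]
 [  0.           0.           1.        ]] [[-2.05935748e-02 -9.99459536e-01 -2.56230496e-02  2.31997629e+01]
 [ 9.81868166e-01 -2.50483576e-02  1.87902861e-01 -5.94862766e+02]
 [-1.88443122e-01 -2.12888650e-02  9.81853336e-01 -1.01092094e+03]
 [ 0.00000000e+00  0.00000000e+00  0.00000000e+00  1.00000000e+00]]
{'camera_matrix': array([[344.94316933,   0.        , 321.83211796],
       [  0.        , 344.94316933, 237.10052144],
       [  0.        ,   0.        ,   1.        ]]), 'mount': a
[... 359 characters left out ...]
': array([ 1.06449567,  0.42666943,  0.073866  ,  1.60654654, -0.03406931,
        1.11077496, -0.06712659]), 'qd': array([ 0.00067033, -0.00095274,  0.00112542, -0.00230294,  0.00030417,
       -0.00261525, -0.00018404]), 'effort': array([ 8.23120441e-03, -9.37458873e+01,  3.67650099e+00, -4.55039871e+01,
       -4.86714276e-02,  1.66789029e-02,  1.23658010e-04]), 'ee_pos': array([ 235.58300242, -632.13788443,  204.84448953]), 'ee_rot': array([-5.47767298e-04,  9.84133676e-01,  1.77427683e-01, -1.56107761e-04]), 'ft_force': array([-0.42269951,  0.10205534, -0.56520481]), 'wrist_torque': array([-0.01217634, -0.04329221,  0.02857812]), 'gripper_force': 0.0, 'gripper_width': 93.98846686906485}
```

View pics/top0.png

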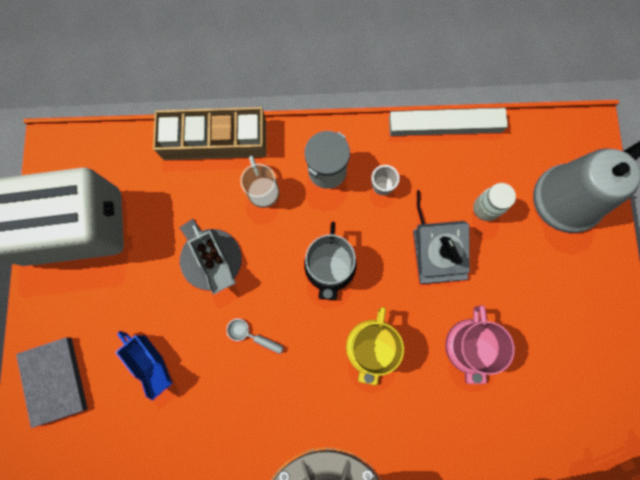

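View pics/scene0.png

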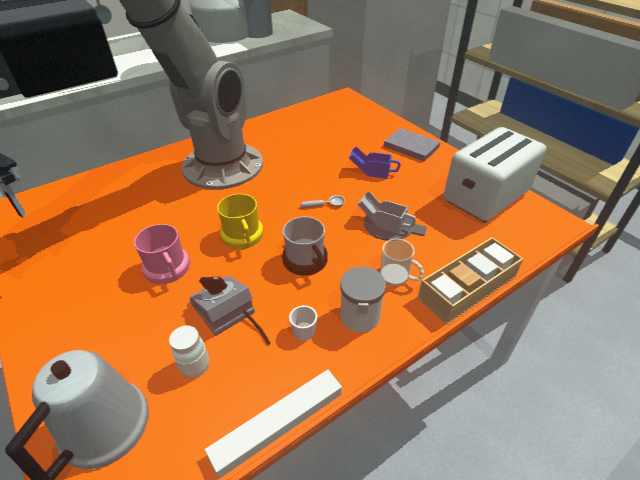

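```bash
python3 - <<'E'
import cv2,numpy as np
t=cv2.imread('pics/top0.png'); s=cv2.imread('pics/scene0.png')
a=np.hstack([cv2.resize(t[205:305,160:260],(400,280*400//280)),cv2.resize(t[205:305,395:495],(400,400))])
b=np.hstack([cv2.resize(s[180:245,350:440],(277,200)),cv2.resize(s[205:280,265:345],(213,200)),cv2.resize(s[260:340,185:275],(310,200))])
cv2.imwrite('pics/crop1.png',np.vstack([cv2.resize(a,(800,400)),b]))
E
```

```text
(no output)
```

View pics/crop1.png

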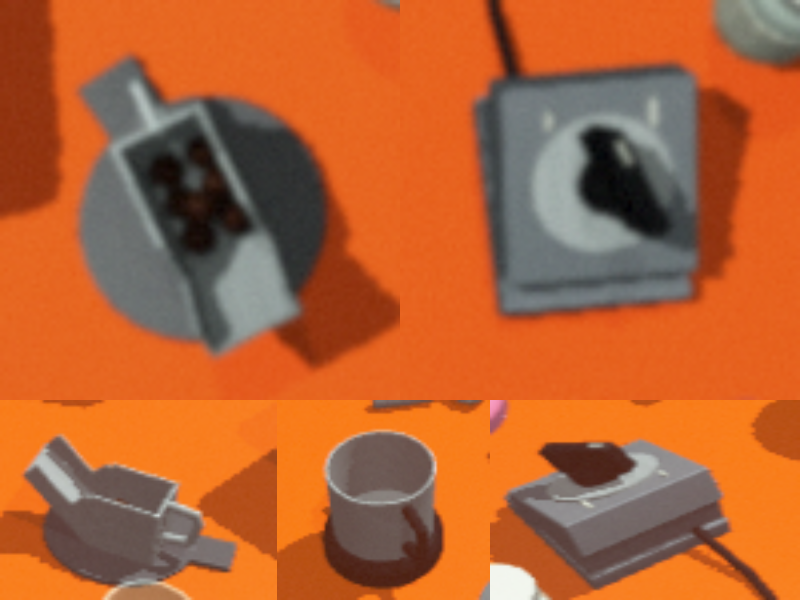

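```bash
cat >> h.py <<'E'
from scipy.spatial.transform import Rotation as R
def cam(f,s=None):
    K=f['camera_matrix']
    if 'mount' in f:
        T=np.eye(4); w,x,y,z=s['ee_rot']; T[:3,:3]=R.from_quat([x,y,z,w]).as_matrix(); T[:3,3]=s['ee_pos']
        C=T@np.array(f['mount'])
    else: C=np.linalg.inv(np.array(f['world_to_cam']))
    return K,C
def ray(kc,uv):
    K,C=kc; u,v=uv
    d=np.array([(u-K[0,2])/K[0,0],-(v-K[1,2])/K[1,1],-1.]); d=C[:3,:3]@d
    return C[:3,3],d/np.linalg.norm(d)
def onz(kc,uv,z):
    o,d=ray(kc,uv); return o+d*(z-o[2])/d[2]
def tri(rays):
    A=np.zeros((3,3));b=np.zeros(3)
    for o,d in rays: P=np.eye(3)-np.outer(d,d);A+=P;b+=P@o
    p=np.linalg.solve(A,b); return p,[float(np.linalg.norm((np.eye(3)-np.outer(d,d))@(p-o))) for o,d in rays]
def proj(kc,p):
    K,C=kc; q=np.linalg.inv(C)@np.append(p,1); return K[0,0]*q[0]/-q[2]+K[0,2],K[1,1]*q[1]/q[2]+K[1,2]
E
python3 - <<'E'
from h import *
np.set_printoptions(precision=1,suppress=True)
_,ft=grab('top');_,fs=grab('scene'); T=cam(ft);S=cam(fs)
c=lambda x,y:(160+x/4,205+y/4); d=lambda x,y:(395+x/4,205+y/4)
e=lambda x,y:(350+x/3.08,180+(y-400)/3.08)
for n,p,z in [('bl',c(115,148),66),('br',c(207,103),66),('cheekR',c(300,305),81),('cheekL',c(215,350),81),('discL',c(80,215),6),('discR',c(326,195),6),('discT',c(225,96),6),('hand',c(133,82),65)]: print(n,onz(T,p,z))
for n,p in [('boxfl',d(500,312)),('boxfr',d(695,300))]: print(n,onz(T,p,0))
print('knob',onz(T,d(597,188),72))
print('jug br tri',tri([ray(T,c(115,148)),ray(S,e(178,485))]),'bR?',tri([ray(T,c(207,103)),ray(S,e(178,485))]))
print('bl',tri([ray(T,c(115,148)),ray(S,e(113,468))]))
# frother dark base/pot rim
print('pot rim centre tri',tri([ray(T,(330,259)),ray(S,(304,236))]))
for p,z in [((330,236),108),((304,262),108),((356,262),108)]: print(onz(T,p,z))
E
```

```text
bl [606.3 297.7  66. ]
br [631.2 245.5  66. ]
cheekR [512.3 187.8  81. ]
cheekL [488.6 234.4  81. ]
discL [578.2 335.5   6. ]
discR [586.6 187.7   6. ]
discT [648.9 249.6   6. ]
hand [644.9 288.7  65. ]
boxfl [ 501.9 -466.5    0. ]
boxfr [ 506.2 -579.9    0. ]
knob [ 562.2 -497.    72. ]
jug br tri (array([607.3, 299.1,  62.2]), [0.30848540771428146, 0.30848540771435895]) bR? (array([632.6, 250. ,  97.4]), [14.231861332618074, 14.231861332617973])
bl (array([586.6, 265.3,  95.7]), [25.56444172475652, 25.564441724756502])
pot rim centre tri (array([555.5, -23.4,  86.8]), [0.7637434039620099, 0.763743403962008])
[603.1 -23.9 108. ]
[547.3  33.6 108. ]
[544.6 -78.2 108. ]
```

Emit:
{"name": "servo_tool", "arguments": {
  "plan": [
    [[0,0,0],[0.6,0.6,0.8],1],
    [[0,0,0],[1.2,1.4,1.6],1],
    [[0,0,0],[1.9,2.1,2.2],1],
    [[0,0,0],[2.6,2.9,2.4],1],
    [[0,0,0],[3.3,3.7,2.4],1]
  ]
}}

```text
t: 0.88
ee_pos: [401.9, -446.3, 326.7]
ee_rot: [0.001, 0.984, 0.177, 0.001]
ft_force: [0.5, -0.3, -0.2]
gripper_width: 94.0
gripper_force: 0.0
```

Emit:
{"name": "servo_tool", "arguments": {
  "plan": [
    [[0,0,0],[0.8,0.8,0],1],
    [[0,0,0],[1.6,1.6,0],1],
    [[0,0,0],[2.4,2.4,0],1],
    [[0,0,0],[2.8,3.1,0],1],
    [[0,0,0],[2.8,3.1,0],1]
  ]
}}

```text
t: 1.5
ee_pos: [542.5, -288.9, 325.3]
ee_rot: [-0.001, 0.984, 0.18, 0.0]
ft_force: [0.1, -1.0, 0.2]
gripper_width: 93.9
gripper_force: 0.0
```

```bash
python3 - <<'E'
from h import *
s,f=grab('wrist','w1.png'); print(s); np.savez('w1.npz',K=cam(f,s)[0],C=cam(f,s)[1])
E
```

```text
{'t': 1.5, 'joints': array([ 0.50182031,  0.25282519, -0.14457664,  1.58491715,  0.03608289,
        1.30681223, -0.85638508]), 'qd': array([ 0.04393226, -0.00641103,  0.05201407,  0.00157881,  0.01077892,
        0.00378574,  0.03708056]), 'effort': array([ -3.37670825, -78.22646856,  -3.17432106, -49.17145729,
        -0.34000444,  -0.09974888,  -1.04316384]), 'ee_pos': array([ 542.51486106, -288.9449088 ,  325.25327137]), 'ee_rot': array([-5.89301766e-04,  9.83658520e-01,  1.80043130e-01,  1.98248127e-04]), 'ft_force': array([ 0.06338738, -1.04140631,  0.15172348]), 'wrist_torque': array([-0.05119944,  0.03552657,  0.04687759]), 'gripper_force': 0.0, 'gripper_width': 93.92595684079346}
```

View pics/w1.png

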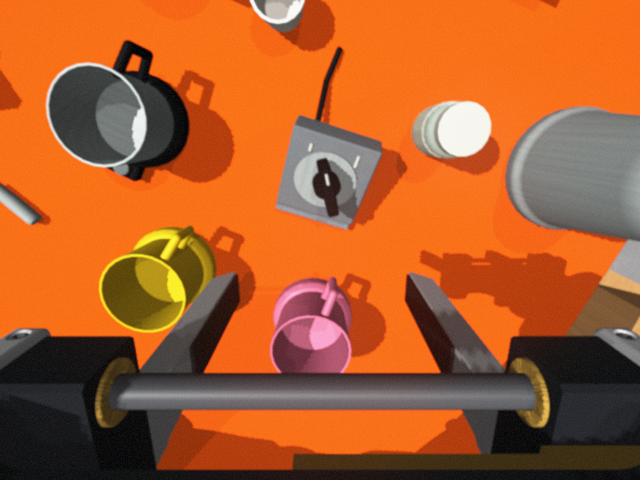

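Emit:
{"name": "servo_tool", "arguments": {
  "plan": [
    [[0,0,0],[0,1.1,0],1],
    [[0,0,0],[0,2.2,0],1],
    [[0,0,0],[0,3.3,0],1],
    [[0,0,0],[0,4.4,0],1],
    [[0,0,0],[0,5.5,0],1]
  ]
}}

```text
t: 2.17
ee_pos: [540.4, -17.4, 325.7]
ee_rot: [0.0, 0.984, 0.176, 0.0]
ft_force: [0.1, -1.3, -0.2]
gripper_width: 93.8
gripper_force: 0.0
```

Emit:
{"name": "servo_tool", "arguments": {
  "plan": [
    [[0,0,0],[0,1.0,0],1],
    [[0,0,0],[0,1.5,0],1],
    [[0,0,0],[0,1.5,0],1],
    [[0,0,0],[0,1.5,0],1]
  ]
}}

```text
t: 2.68
ee_pos: [540.9, 55.7, 325.4]
ee_rot: [0.0, 0.984, 0.176, -0.0]
ft_force: [0.2, -0.0, -0.3]
gripper_width: 94.1
gripper_force: 0.0
```

```bash
python3 - <<'E'
from h import *
s,f=grab('wrist','w2.png'); print(s['joints'],s['ee_pos'],s['ee_rot'],abs(s['qd']).max()); np.savez('w2.npz',K=cam(f,s)[0],C=cam(f,s)[1])
E
```

```text
[ 0.11555278  0.14446355 -0.37714815  1.72431604  0.05581427  1.283361
 -1.48993282] [540.88525975  55.71821024 325.43731502] [ 2.43394832e-04  9.84311939e-01  1.76436809e-01 -2.90646299e-05] 0.00855228077036123
```

View pics/w2.png

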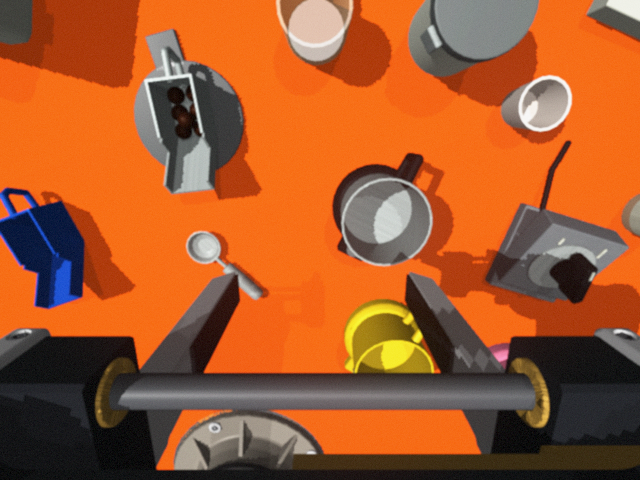

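```bash
cat >> h.py <<'E'
def load(n):
    z=np.load(n+'.npz'); return cv2.imread('pics/'+n+'.png'),(z['K'],z['C'])
E
python3 - <<'E'
from h import *
np.set_printoptions(precision=1,suppress=True)
def rim(n,c,r0,r1):
    im,kc=load(n); g=cv2.GaussianBlur(im,(3,3),0).astype(int); mn=g.min(2)
    P=[]
    for a in np.radians(np.arange(0,360,6)):
        rr=np.arange(r0,r1,.5); u=c[0]+rr*np.cos(a); v=c[1]+rr*np.sin(a)
        w=mn[v.round().astype(int),u.round().astype(int)]
        # outermost bright pixel
        i=np.where(w>150)[0]
        if len(i): P.append((u[i[-1]],v[i[-1]]))
    return np.array(P),kc
for n,c,r0,r1 in [('w1',(97,115),38,62),('w2',(387,222),36,52)]:
    P,kc=rim(n,c,r0,r1)
    el=cv2.fitEllipse(P.astype(np.float32)); print(n,len(P),el)
    for z in (98,103,108,113,118):
        Q=np.array([onz(kc,p,z)[:2] for p in P])
        (x,y)=Q.T
        for _ in range(3):
            A=np.c_[2*x,2*y,np.ones(len(x))]; s=np.linalg.lstsq(A,x*x+y*y,rcond=None)[0]; r=np.sqrt(s[2]+s[0]**2+s[1]**2)
            e=np.hypot(x-s[0],y-s[1])-r; k=abs(e)<max(2,1.5*e.std()); x,y=x[k],y[k]
        print(z,s[:2],r,len(x),e.std())
im,kc=load('w2')
for n,p,z in [('bl',(147,80),66),('br',(191,73),66),('lipL',(164,190),81),('lipR',(215,186),81),('mug',(317,50),0),('canister',(450,75),0)]: print(n,onz(kc,p,z))
E
```

```text
w1 60 ((95.84420776367188, 114.60861206054688), (91.82344055175781, 111.17142486572266), 142.30307006835938)
98 [549.8 -16.3] 54.83223480933825 60 0.3447487098535201
103 [550.6 -19.3] 54.15964289762914 60 0.34051989819510936
108 [551.5 -22.3] 53.487050985925 60 0.3362910865367049
113 [552.3 -25.2] 52.814459074221716 60 0.33206227487829515
118 [553.2 -28.2] 52.14186716251115 60 0.3278334632198919
w2 55 ((386.1564636230469, 221.49969482421875), (86.0389404296875, 90.8005142211914), 62.33345031738281)
98 [550.3 -24.4] 54.51227079120276 55 0.4742356701118594
103 [551.1 -23.1] 53.84380572305447 55 0.4684202825864924
108 [551.9 -21.7] 53.175340654903636 55 0.4626048950611276
113 [552.7 -20.4] 52.50687558676301 55 0.45678950753572756
118 [553.6 -19.1] 51.838410518614324 55 0.45097412001036175
bl [606.2 298.2  66. ]
br [631.5 251.8  66. ]
lipL [490.8 244.5  81. ]
lipR [517.5 186.9  81. ]
mug [718.4 128.1   0. ]
canister [752.2 -49.8   0. ]
```

Emit:
{"name": "servo_tool", "arguments": {
  "plan": [
    [[0,0,2],[0.2,0.9,0],1],
    [[0,0,4],[0.4,1.8,0],1],
    [[0,0,7],[0.6,2.7,0],1],
    [[0,0,7],[0.7,3.6,-0.5],1],
    [[0,0,7],[0.7,4.0,-1.0],1]
  ]
}}

```text
t: 3.35
ee_pos: [576.1, 258.7, 274.5]
ee_rot: [-0.0, 0.971, 0.237, 0.0]
ft_force: [0.7, -1.3, -1.1]
gripper_width: 93.8
gripper_force: 0.0
```

Emit:
{"name": "servo_tool", "arguments": {
  "plan": [
    [[0,0,0],[0,0,0],1],
    [[0,0,0],[0,0,0],1]
  ]
}}

```text
t: 3.6
ee_pos: [576.6, 255.8, 276.2]
ee_rot: [0.0, 0.972, 0.236, 0.0]
ft_force: [-0.5, 0.0, 0.1]
gripper_width: 93.9
gripper_force: 0.0
```

```bash
python3 - <<'E'
from h import *
s,f=grab('wrist','w3.png'); print(s['joints'],s['ee_pos'],s['ee_rot'],abs(s['qd']).max()); np.savez('w3.npz',K=cam(f,s)[0],C=cam(f,s)[1])
E
```

```text
[-0.145696    0.3398861  -0.48424659  1.60094568  0.16548985  1.24122829
 -1.75397868] [576.57119939 255.79036783 276.21866091] [2.52047666e-04 9.71711906e-01 2.36169062e-01 2.85842026e-04] 0.014078384694698366
```

View pics/w3.png

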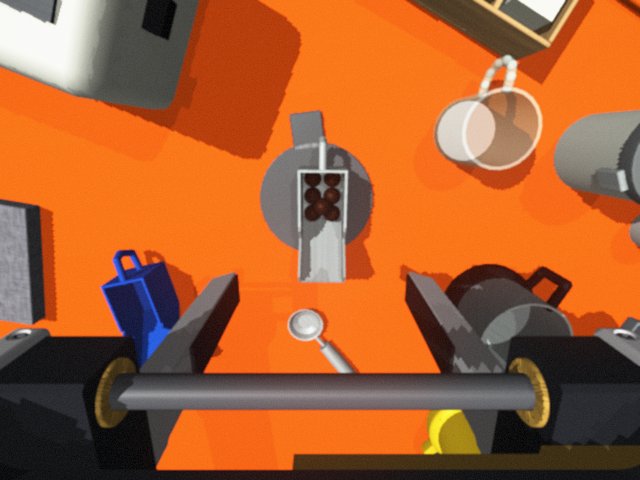

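```bash
python3 - <<'E'
from h import *
np.set_printoptions(precision=1,suppress=True)
im2,k2=load('w2'); im3,k3=load('w3')
m=k3
def sub(im,p):
    g=cv2.cvtColor(im,cv2.COLOR_BGR2GRAY); return p
for n,a,b in [('bl',(299,171),(147,80)),('br',(347,171),(191,73)),('cL',(299,282),(164,191)),('cR',(345,282),(215,186))]:
    print(n,tri([ray(k3,a),ray(k2,b)]),onz(k3,a,66 if n[0]=='b' else 81))
# disc: grey mask in w3
hsv=cv2.cvtColor(im3,cv2.COLOR_BGR2HSV); g=((hsv[...,1]<90)).astype(np.uint8); roi=np.zeros_like(g); roi[130:262,250:380]=1
P=[]
for a in np.radians(np.r_[100:262:6,-55:60:6]):
    for r in np.arange(75,35,-.5):
        u=317+r*np.cos(a); v=197+r*np.sin(a)
        if g[int(round(v)),int(round(u))]: P.append((u,v)); break
Q=np.array([onz(k3,p,6)[:2] for p in P]); x,y=Q.T
for _ in range(5):
    s=np.linalg.lstsq(np.c_[2*x,2*y,np.ones(len(x))],x*x+y*y,rcond=None)[0]; r=np.sqrt(s[2]+s[0]**2+s[1]**2); e=np.hypot(x-s[0],y-s[1])-r; k=abs(e)<max(2,1.5*e.std()); x,y=x[k],y[k]
print('disc',s[:2],r,len(x),e.std())
E
```

```text
bl (array([605.6, 298.9,  64.9]), [0.6190926936839827, 0.6190926936836804]) [605.1 299.   66. ]
br (array([630.6, 251.4,  67.4]), [0.8267477813263914, 0.826747781326388]) [629.7 251.4  66. ]
cL (array([491.8, 242.4,  85.1]), [0.9422818249300848, 0.9422818249301748]) [491.1 241.6  81. ]
cR (array([513.3, 190.1,  69.3]), [1.4170923395165627, 1.417092339516325]) [516.  193.5  81. ]
disc [575.4 263.7] 72.97414507583906 43 0.496155013974032
```

Emit:
{"name": "servo_tool", "arguments": {
  "plan": [
    [[4.6,-8.9,0],[0.1,-1.0,0],1],
    [[9.2,-17.8,0],[0.2,-2,0],1],
    [[13.8,-26.7,0],[0.3,-3,0],1],
    [[18.4,-35.6,0],[0.5,-4,-0.3],1],
    [[23,-44.5,0],[0.6,-5,-0.6],1]
  ]
}}

```text
t: 4.28
ee_pos: [593.0, 91.1, 263.0]
ee_rot: [-0.1, 0.919, 0.238, 0.297]
ft_force: [-0.0, 1.1, -0.0]
gripper_width: 94.0
gripper_force: 0.0
```

Emit:
{"name": "servo_tool", "arguments": {
  "plan": [
    [[4.6,-8.9,0],[0,0,-0.3],1],
    [[9.2,-17.8,0],[0,0,-0.5],1],
    [[13.8,-26.7,0],[0,0,-0.6],1],
    [[18.4,-35.6,0],[0,0,-0.6],1],
    [[23,-44.5,0],[0,0,-0.6],1]
  ]
}}

```text
t: 4.9
ee_pos: [656.9, 75.0, 233.1]
ee_rot: [-0.152, 0.864, 0.255, 0.408]
ft_force: [9.3, 18.2, 5.9]
gripper_width: 94.1
gripper_force: 0.0
```

```bash
python3 - <<'E'
from h import *
s=robot.observe(); print(s['joints'],s['ee_pos']); w,x,y,z=s['ee_rot']; print(R.from_quat([x,y,z,w]).as_matrix().round(3))
E
```

```text
[ 1.12131345  0.44284799 -1.22692118  2.16968945 -1.02160594  0.16165585
  0.05562144] [656.91642702  74.99269642 233.05175589]
[[ 0.538  0.564  0.627]
 [ 0.316 -0.824  0.47 ]
 [ 0.782 -0.055 -0.621]]
```

```bash
cat > kin.py <<'E'
import numpy as np
from scipy.spatial.transform import Rotation as R
LO=np.array([-2.85,-.5,-1.23,.21,-1.02,.16,-2.73]);HI=np.array([2.85,2.14,1.37,2.46,4.16,2.05,2.73])
def fk(q,p):
    Rm=np.eye(3); t=np.array([0,0,p[0]])
    L=[(p[4],0),(0,0),(p[5],p[1]),(p[6],0),(p[7],p[2]),(p[9],p[3]),(0,0)]
    for i,a in enumerate(q):
        Rm=Rm@(R.from_euler('y',a) if i%2 else R.from_euler('z',-a)).as_matrix()
        t=t+Rm@np.array([L[i][0],0,L[i][1]])
    Rm=Rm@R.from_euler('z',p[8]).as_matrix()
    return t,Rm
E
cat > fit.py <<'E'
from kin import *
from scipy.optimize import least_squares
D=[([1.06449567,0.42666943,0.073866,1.60654654,-0.03406931,1.11077496,-0.06712659],[235.583,-632.138,204.844],[-5.4777e-04,.9841337,.17742768,-1.56e-4]),
([0.50182031,0.25282519,-0.14457664,1.58491715,0.03608289,1.30681223,-0.85638508],[542.515,-288.945,325.253],[-5.89e-4,.98365852,.18004313,1.98e-4]),
([0.11555278,0.14446355,-0.37714815,1.72431604,0.05581427,1.283361,-1.48993282],[540.885,55.718,325.437],[2.4e-4,.984311939,.176436809,-2.9e-5]),
([-0.145696,0.3398861,-0.48424659,1.60094568,0.16548985,1.24122829,-1.75397868],[576.571,255.790,276.219],[2.5e-4,.9717119,.236169,2.86e-4]),
([1.12131345,0.44284799,-1.22692118,2.16968945,-1.02160594,0.16165585,0.05562144],[656.916,74.993,233.052],[-.152,.864,.255,.408])]
def res(p):
    e=[]
    for q,t,o in D:
        tt,Rm=fk(q,p); w,x,y,z=o; e+=list((tt-t)/2); e+=list((R.from_matrix(Rm).inv()*R.from_quat([x,y,z,w])).as_rotvec()*200)
    e+=list(np.array(p[4:8])*.002); e.append(p[9]*.002)
    return e
best=min((least_squares(res,[350,400,400,250,0,0,0,0,o,0]) for o in (0,1.57,3.14,-1.57)),key=lambda r:r.cost)
print(best.cost,best.x.round(2)); print(np.round(best.fun,2)); np.save('p.npy',best.x)
E
python3 fit.py; python3 -c "
from h import *
s=robot.observe();print(s['t'],s['ft_force'])"
```

```text
922.3171454750322 [ 509.09  609.54  516.2   530.07  199.93   -6.55  291.47 -174.48    1.57
  188.46]
[ 3.157e+01  1.819e+01 -1.170e+00 -0.000e+00  0.000e+00  2.000e-02
  1.323e+01  1.802e+01 -9.800e-01 -0.000e+00 -0.000e+00  2.000e-02
 -1.220e+00 -6.700e-01 -2.400e-01  0.000e+00  0.000e+00  2.000e-02
 -1.750e+00 -9.700e-01  2.730e+00  0.000e+00  0.000e+00  2.000e-02
  5.300e-01 -4.800e-01 -3.500e-01  3.000e-02 -9.000e-02 -1.000e-01
  4.000e-01 -1.000e-02  5.800e-01 -3.500e-01  3.800e-01]
4.9 [ 9.30286323 18.21173393  5.8996631 ]
```

Emit:
{"name": "servo_tool", "arguments": {
  "plan": [
    [[-4.6,8.9,0],[0,0,0.5],1],
    [[-9.2,17.8,0],[-0.5,0,1],1],
    [[-13.8,26.7,0],[-1,0,1.3],1],
    [[-18.4,35.6,0],[-1,0,1.5],1],
    [[-23,44.5,0],[-1,0,1.5],1]
  ]
}}

```text
t: 5.52
ee_pos: [605.8, 76.8, 311.8]
ee_rot: [-0.1, 0.952, 0.263, 0.12]
ft_force: [-0.4, 0.8, -0.1]
gripper_width: 94.1
gripper_force: 0.0
```

```bash
cat > rec.py <<'E'
from h import *
s=robot.observe(); w,x,y,z=s['ee_rot']; M=R.from_quat([x,y,z,w]).as_matrix()
print(s['t'],s['joints'].round(3).tolist(),s['ee_pos'].round(1).tolist(),s['ee_rot'].round(4).tolist(),s['ft_force'].round(1),'w',round(s['gripper_width'],1),s['gripper_force'],'qd',abs(s['qd']).max().round(3)); print('tx',M[:,0].round(3),'tz',M[:,2].round(3))
open('log.jsonl','a').write(json.dumps([s['joints'].tolist(),s['ee_pos'].tolist(),s['ee_rot'].tolist()])+'\n')
E
python3 rec.py
```

```text
5.525 [0.423, 0.182, -0.583, 1.764, -0.151, 1.016, -1.107] [605.8, 76.8, 311.8] [-0.1001, 0.9521, 0.263, 0.1195] [-0.4  0.8 -0.1] w 94.1 0.0 qd 1.912
tx [0.833 0.477 0.28 ] tz [ 0.175  0.253 -0.951]
```

Emit:
{"name": "servo_tool", "arguments": {
  "plan": [
    [[0,0,0],[0,0,0],1],
    [[0,0,10],[0,0,0],1],
    [[0,0,20],[0,0,0],1],
    [[0,0,30],[0,0,0],1],
    [[0,0,40],[0,0,0],1]
  ]
}}

```text
t: 6.15
ee_pos: [605.3, 78.7, 306.9]
ee_rot: [-0.14, 0.801, 0.576, 0.078]
ft_force: [-1.2, -0.1, 0.1]
gripper_width: 93.9
gripper_force: 0.0
```

```bash
python3 rec.py
```

```text
6.15 [0.477, 0.346, -0.676, 1.601, -0.113, 1.252, -0.457] [605.3, 78.7, 306.9] [-0.14, 0.8014, 0.5762, 0.0777] [-1.2 -0.1  0.1] w 93.9 0.0 qd 1.115
tx [0.324 0.902 0.286] tz [-0.037  0.314 -0.949]
```

Emit:
{"name": "servo_tool", "arguments": {
  "plan": [
    [[0,0,10],[0,0,0],1],
    [[0,0,20],[0,0,0],1],
    [[0,0,30],[0,0,0],1],
    [[0,0,40],[0,0,0],1],
    [[0,0,50],[0,0,0],1]
  ]
}}

```text
t: 6.78
ee_pos: [605.1, 79.1, 306.7]
ee_rot: [-0.159, 0.482, 0.861, 0.012]
ft_force: [0.1, 0.9, -0.6]
gripper_width: 93.9
gripper_force: 0.0
```

```bash
python3 rec.py
```

```text
6.775 [0.414, 0.526, -0.801, 1.399, 0.112, 1.557, 0.185] [605.1, 79.1, 306.7] [-0.1592, 0.4823, 0.8613, 0.0121] [ 0.1  0.9 -0.6] w 93.9 0.0 qd 1.004
tx [-0.484  0.827  0.286] tz [-0.263  0.174 -0.949]
```

Emit:
{"name": "servo_tool", "arguments": {
  "plan": [
    [[0,0,10],[-1,0,0],1],
    [[0,0,20],[-1,0,0],1],
    [[0,0,30],[-1,1,0],1],
    [[0,0,40],[-1,2,0],1],
    [[0,0,50],[-1,2,0],1]
  ]
}}

```text
t: 7.4
ee_pos: [553.6, 183.4, 306.8]
ee_rot: [-0.149, 0.07, 0.985, -0.055]
ft_force: [0.4, -1.4, 0.2]
gripper_width: 94.0
gripper_force: 0.0
```

```bash
python3 rec.py
```

```text
7.4 [0.222, 0.578, -0.981, 1.402, 0.334, 1.696, 0.675] [553.6, 183.4, 306.8] [-0.1488, 0.0696, 0.9849, -0.0554] [ 0.4 -1.4  0.2] w 94.0 0.0 qd 1.063
tx [-0.946  0.154  0.285] tz [-0.301 -0.088 -0.95 ]
```

```bash
cat > kin.py <<'E'
import numpy as np
from scipy.spatial.transform import Rotation as R
from scipy.optimize import least_squares
LO=np.array([-2.85,-.5,-1.23,.21,-1.02,.16,-2.73]);HI=np.array([2.85,2.14,1.37,2.46,4.16,2.05,2.73])
def frames(q):
    Rm=np.eye(3); F=[Rm]
    for i,a in enumerate(q):
        Rm=Rm@(R.from_euler('y',a) if i%2 else R.from_euler('z',-a)).as_matrix(); F.append(Rm)
    return F
def fk(q,l):
    F=frames(q); return sum(A@b for A,b in zip(F,l.reshape(8,3))),F[-1]@R.from_euler('z',np.pi/2).as_matrix()
def ik(t,Rm,q0,l,w=.02,fr=1.):
    m=.03
    f=lambda q:np.r_[(fk(q,l)[0]-t)/3,R.from_matrix(fk(q,l)[1].T@Rm).as_rotvec()*100,(q-q0)*w]
    r=least_squares(f,np.clip(q0,LO+m,HI-m),bounds=(LO+m-1e-6,HI-m+1e-6),max_nfev=60); return r.x,np.abs(r.fun[:6]).max()
E
cat > fit.py <<'E'
from kin import *; import json
D=[([1.06449567,0.42666943,0.073866,1.60654654,-0.03406931,1.11077496,-0.06712659],[235.583,-632.138,204.844],0),
([0.50182031,0.25282519,-0.14457664,1.58491715,0.03608289,1.30681223,-0.85638508],[542.515,-288.945,325.253],0),
([0.11555278,0.14446355,-0.37714815,1.72431604,0.05581427,1.283361,-1.48993282],[540.885,55.718,325.437],0),
([-0.145696,0.3398861,-0.48424659,1.60094568,0.16548985,1.24122829,-1.75397868],[576.571,255.790,276.219],0),
([1.12131345,0.44284799,-1.22692118,2.16968945,-1.02160594,0.16165585,0.05562144],[656.916,74.993,233.052],0)]
D+=[json.loads(x) for x in open('log.jsonl')]
A=np.vstack([np.hstack(frames(d[0])) for d in D]); b=np.hstack([d[1] for d in D])
lam=3.; l=np.linalg.lstsq(np.vstack([A,lam*1e-2*np.eye(24)]),np.r_[b,np.zeros(24)],rcond=None)[0]
print(l.reshape(8,3).round(1)); print((A@l-b).reshape(-1,3).round(1)); np.save('l.npy',l)
E
python3 fit.py
```

```text
[[  0.3  -4.9 124. ]
 [  0.  -13.2 124. ]
 [-17.3 -13.2 271. ]
 [ 17.7 -15.4 271. ]
 [-27.7 -15.4 238.9]
 [  8.6  -4.3 238.9]
 [ -7.   -4.3 170.4]
 [  0.9   4.6 170.4]]
[[ 0.9 -0.1  1.1]
 [-0.6 -0.1 -0.8]
 [ 1.4  0.9 -0.6]
 [ 0.4 -0.   1. ]
 [ 0.4  0.3 -0.1]
 [-1.4 -0.6  0.4]
 [-0.3 -0.6 -0.5]
 [-0.7 -0.6 -0.8]
 [-0.1  0.9  0. ]]
```

```bash
cat > plan.py <<'E'
from kin import *
l=np.load('l.npy'); M=np.array([551.7,-22,108.])
Ry=lambda a:R.from_euler('y',a,degrees=True).as_matrix(); Rz=lambda a:R.from_euler('z',a,degrees=True).as_matrix()
G=np.array([-5,0,38.]) # grasp point in jug
def toolpose(J,o,flip,al):
    T=J@Ry(al)@(np.diag([1,-1,-1]) if flip>0 else np.diag([-1,1,-1]))
    return o+J@G+T[:,2]*19,T
def lipped(psi,th,lip):
    J=Rz(psi)@Ry(-th); return J,lip-J@np.array([-102,0,60.])
if __name__=='__main__':
    qs={1:np.array([-0.1457,0.34,-0.484,1.6,0.165,1.241,-1.754]),-1:np.array([.222,.578,-.981,1.402,.334,1.696,.675])}
    o0=np.array([588.2,260,6.])
    for flip in (1,-1):
      for al in (-20,0,20,35):
        q=qs[flip]; J=Rz(27.3)
        qg,e=ik(*toolpose(J,o0,flip,al),q,l); ql,e2=ik(*toolpose(J,o0+[0,0,150],flip,al),qg,l)
        if max(e,e2)>1: print(flip,al,'grasp bad',round(max(e,e2),1)); continue
        out=[]
        for dpsi in range(-150,151,30):
            q=ql; ok=True; n=5
            d=lambda p:np.array([np.cos(np.radians(p)),np.sin(np.radians(p)),0])
            lip=M+25*d(27.3+dpsi)+[0,0,60]
            o1=o0+[0,0,150]
            for k in range(1,n+1):
                psi=27.3+dpsi*k/n; _,oe=lipped(27.3+dpsi,0,lip); q,e=ik(*toolpose(Rz(psi),o1+(oe-o1)*k/n,flip,al),q,l)
                if e>1.5: ok=False;break
            th=0
            while ok and th<110:
                J,o=lipped(psi,th+10,lip-[0,0,min(50,th*.6)]); q2,e=ik(*toolpose(J,o,flip,al),q,l)
                if e>1.5: break
                q=q2; th+=10
            out.append((dpsi,th if ok else -1))
        print(flip,al,out)
E
time python3 plan.py
```

```text
1 -20 [(-150, -1), (-120, 0), (-90, 20), (-60, 10), (-30, 10), (0, 20), (30, 40), (60, 110), (90, 110), (120, 80), (150, 50)]
1 0 [(-150, -1), (-120, 20), (-90, 40), (-60, 40), (-30, 30), (0, 40), (30, 60), (60, 110), (90, 110), (120, 90), (150, 60)]
1 20 [(-150, 0), (-120, 30), (-90, 50), (-60, 60), (-30, 50), (0, 60), (30, 90), (60, 110), (90, 110), (120, 100), (150, 80)]
1 35 [(-150, 20), (-120, 50), (-90, 70), (-60, 70), (-30, 70), (0, 80), (30, 110), (60, 110), (90, 110), (120, -1), (150, -1)]
-1 -20 [(-150, 110), (-120, 110), (-90, 110), (-60, 50), (-30, 40), (0, 20), (30, 20), (60, 0), (90, -1), (120, -1), (150, -1)]
-1 0 [(-150, 110), (-120, 110), (-90, 110), (-60, 70), (-30, 60), (0, 40), (30, 40), (60, 20), (90, -1), (120, -1), (150, -1)]
-1 20 [(-150, 110), (-120, 110), (-90, 110), (-60, 80), (-30, 70), (0, 60), (30, 50), (60, 40), (90, 10), (120, -1), (150, -1)]
-1 35 [(-150, 110), (-120, 110), (-90, 110), (-60, 90), (-30, 80), (0, 70), (30, 70), (60, 50), (90, 20), (120, -1), (150, -1)]
real	4m4.409s
user	4m4.755s
sys	0m0.132s
```

```bash
cat > plan2.py <<'E'
from plan import *
qs={1:np.array([-0.1457,0.34,-0.484,1.6,0.165,1.241,-1.754]),-1:np.array([.222,.578,-.981,1.402,.334,1.696,.675])}
o0=np.array([588.2,260,6.]); np.set_printoptions(precision=2,suppress=True,linewidth=150)
for flip,al,dpsi in [(1,0,60),(1,0,75),(1,0,90),(1,20,75),(-1,0,-105),(-1,0,-120)]:
    q=qs[flip]; qg,e=ik(*toolpose(Rz(27.3),o0,flip,al),q,l); q,_=ik(*toolpose(Rz(27.3),o0+[0,0,150],flip,al),qg,l)
    d=lambda p:np.array([np.cos(np.radians(p)),np.sin(np.radians(p)),0])
    lip=M+25*d(27.3+dpsi)+[0,0,60]; o1=o0+[0,0,150]; _,oe=lipped(27.3+dpsi,0,lip)
    print(flip,al,dpsi,'grasp',qg)
    for k in range(1,5):
        q,e=ik(*toolpose(Rz(27.3+dpsi*k/4),o1+(oe-o1)*k/4,flip,al),q,l)
    print('  th0',q,np.minimum(q-LO,HI-q).min().round(2))
    for th in range(15,106,15):
        J,o=lipped(27.3+dpsi,th,lip-[0,0,min(50,th*.6)]); q,e=ik(*toolpose(J,o,flip,al),q,l)
        if th in(45,75,105): print('  ',th,q,np.minimum(q-LO,HI-q).min().round(2),round(e,2))
E
python3 plan2.py
```

```text
1 0 60 grasp [-0.22  0.59 -0.4   1.83  0.31  0.78 -1.87]
  th0 [ 0.44  0.47 -0.91  1.91  0.45  0.97 -0.72] 0.32
   45 [ 1.04  0.7  -1.2   1.95 -0.18  0.83  0.04] 0.03 0.0
   75 [ 1.19  1.03 -1.2   1.91 -0.45  0.96  0.41] 0.03 0.0
   105 [ 1.26  1.4  -1.2   1.84 -0.58  1.17  0.58] 0.03 0.0
1 0 75 grasp [-0.22  0.59 -0.4   1.83  0.31  0.78 -1.87]
  th0 [ 0.27  0.35 -0.67  1.98  0.28  0.9  -0.33] 0.48
   45 [ 0.86  0.62 -0.96  1.87 -0.32  1.06  0.35] 0.27 0.0
   75 [ 1.01  0.96 -1.01  1.77 -0.48  1.27  0.53] 0.22 0.0
   105 [ 1.06  1.29 -1.03  1.67 -0.62  1.5   0.59] 0.2 0.0
1 0 90 grasp [-0.22  0.59 -0.4   1.83  0.31  0.78 -1.87]
  th0 [ 0.34  0.31 -0.72  2.05  0.26  0.88 -0.06] 0.41
   45 [ 0.77  0.63 -0.9   1.81 -0.25  1.24  0.5 ] 0.33 0.0
   75 [ 0.86  0.96 -0.93  1.65 -0.4   1.52  0.57] 0.3 0.0
   105 [ 0.91  1.29 -0.98  1.52 -0.56  1.75  0.52] 0.25 0.0
1 20 75 grasp [-0.29  0.76 -0.34  1.54  0.2   1.23 -1.78]
  th0 [-0.07  0.36 -0.51  1.99  0.59  1.05 -0.71] 0.47
   45 [ 0.59  0.39 -0.74  1.9  -0.21  1.    0.21] 0.49 0.0
   75 [ 0.89  0.68 -0.87  1.8  -0.44  1.21  0.5 ] 0.36 0.0
   105 [ 1.    1.03 -0.92  1.68 -0.57  1.45  0.6 ] 0.31 0.0
-1 0 -105 grasp [ 0.19  0.8  -1.01  1.8   0.8   1.01  0.9 ]
  th0 [ 0.64  0.45 -0.64  1.85  0.32  0.95  0.07] 0.59
   45 [ 0.09  0.37 -0.45  2.04  1.04  1.2  -0.76] 0.42 0.0
   75 [-0.37  0.55 -0.19  2.09  1.22  1.57 -1.12] 0.37 0.0
   105 [-0.73  0.87  0.12  2.06  1.19  1.84 -1.32] 0.21 0.0
-1 0 -120 grasp [ 0.19  0.8  -1.01  1.8   0.8   1.01  0.9 ]
  th0 [ 0.64  0.39 -0.6   1.92  0.27  0.92 -0.14] 0.54
   45 [ 0.04  0.41 -0.4   1.97  0.9   1.34 -0.88] 0.49 0.0
   75 [-0.4   0.62 -0.11  1.95  1.01  1.67 -1.11] 0.38 0.0
   105 [-0.72  0.93  0.2   1.89  1.01  1.89 -1.19] 0.16 0.0
```

```bash
cat > mv.py <<'E'
from h import *
from plan import *
np.set_printoptions(precision=2,suppress=True,linewidth=150)
def cur():
    s=robot.observe(); w,x,y,z=s['ee_rot']; return s['ee_pos'],R.from_quat([x,y,z,w]).as_matrix()
def rel(t,T,t0,T0):
    print('turn',R.from_matrix(T@T0.T).as_rotvec(degrees=True).round(1).tolist(),'shift',((t-t0)/50).round(2).tolist(),'abs',t.round(0))
E
python3 - <<'E'
from mv import *
t0,T0=cur(); PSI=117.3; d=np.array([np.cos(np.radians(PSI)),np.sin(np.radians(PSI)),0])
lip=M+25*d
J,o=lipped(PSI,0,lip+[0,0,60]); a=toolpose(J,o,1,0); rel(*a,t0,T0)
p=a
for th in (15,30,45,60,75,90,100):
    J,o=lipped(PSI,th,lip+[0,0,60-min(50,th*.6)]); b=toolpose(J,o,1,0); print(th); rel(*b,*p); p=b
E
```

```text
turn [-3.6, -18.6, -54.1] shift [-1.16, -1.94, -3.6] abs [496.  86. 127.]
15
turn [13.3, 6.9, -0.0] shift [-0.07, 0.13, 0.35] abs [492.  93. 145.]
30
turn [13.3, 6.9, 0.0] shift [-0.0, 0.0, 0.37] abs [492.  93. 163.]
45
turn [13.3, 6.9, 0.0] shift [0.06, -0.12, 0.35] abs [495.  87. 181.]
60
turn [13.3, 6.9, -0.0] shift [0.12, -0.24, 0.3] abs [502.  75. 196.]
75
turn [13.3, 6.9, -0.0] shift [0.18, -0.34, 0.21] abs [511.  58. 206.]
90
turn [13.3, 6.9, 0.0] shift [0.22, -0.42, 0.18] abs [521.  37. 215.]
100
turn [8.9, 4.6, -0.0] shift [0.16, -0.31, 0.11] abs [529.  21. 221.]
```

Emit:
{"name": "servo_tool", "arguments": {
  "plan": [
    [[-0.6,-3.1,-9],[-0.2,-0.3,-0.4],1],
    [[-1.2,-6.2,-18],[-0.4,-0.7,-0.8],1],
    [[-1.8,-9.3,-27],[-0.6,-1.1,-1.2],1],
    [[-2.4,-12.4,-36],[-0.8,-1.5,-1.6],1],
    [[-3,-15.5,-45],[-1,-1.9,-2],1]
  ]
}}

```text
t: 8.02
ee_pos: [504.3, 83.2, 206.0]
ee_rot: [-0.026, 0.459, 0.888, -0.009]
ft_force: [0.4, 0.7, 0.3]
gripper_width: 94.2
gripper_force: 0.0
```

Emit:
{"name": "servo_tool", "arguments": {
  "plan": [
    [[-0.6,-3.1,-9],[-0.16,0,0],1],
    [[-0.6,-3.1,-9],[-0.16,0,0],1],
    [[8,2,-9],[-0.16,0,0.2],1],
    [[17,6.5,-9],[-0.16,0,0.4],1],
    [[25,11,-9],[-0.16,0,0.7],1]
  ]
}}

```text
t: 8.65
ee_pos: [498.6, 84.3, 243.3]
ee_rot: [-0.211, 0.503, 0.826, 0.144]
ft_force: [0.3, 0.9, -0.7]
gripper_width: 93.9
gripper_force: 0.0
```

Emit:
{"name": "servo_tool", "arguments": {
  "plan": [
    [[8.9,4.6,0],[0,-0.1,0.2],1],
    [[17.8,9.2,0],[0.1,-0.2,0.4],1],
    [[26.7,13.8,0],[0.2,-0.3,0.6],1],
    [[35.6,18.4,0],[0.3,-0.6,0.8],1],
    [[44.5,23,0],[0.5,-0.8,1],1]
  ]
}}

```text
t: 9.28
ee_pos: [524.2, 42.6, 292.5]
ee_rot: [-0.54, 0.404, 0.653, 0.344]
ft_force: [0.1, 0.0, 1.3]
gripper_width: 94.0
gripper_force: 0.0
```

```bash
python3 rec.py
```

```text
9.275 [0.862, 0.922, -0.894, 1.544, -0.519, 1.668, 0.55] [524.2, 42.6, 292.5] [-0.54, 0.4038, 0.6534, 0.3441] [0.1 0.  1.3] w 94.0 0.0 qd 0.843
tx [-0.091  0.156  0.984] tz [-0.428  0.886 -0.18 ]
```

Emit:
{"name": "servo_tool", "arguments": {
  "plan": [
    [[8.9,4.6,0],[0,0,0],1],
    [[17.8,9.2,0],[0,0,0],1],
    [[17.8,9.2,0],[0,0,0],1]
  ]
}}

```text
t: 9.65
ee_pos: [522.8, 43.8, 289.2]
ee_rot: [0.648, -0.342, -0.547, -0.405]
ft_force: [-0.3, -0.6, 0.1]
gripper_width: 94.0
gripper_force: 0.0
```

```bash
python3 rec.py
```

```text
9.65 [0.868, 1.123, -0.905, 1.55, -0.649, 1.744, 0.563] [522.8, 43.8, 289.2] [0.6477, -0.3425, -0.5467, -0.4054] [-0.3 -0.6  0.1] w 94.0 0.0 qd 0.116
tx [ 0.074 -0.151  0.986] tz [-0.43   0.887  0.168]
```

Emit:
{"name": "servo_tool", "arguments": {
  "plan": [
    [[-8.9,-4.6,0],[0,0.2,0],1],
    [[-17.8,-9.2,0],[0,0.4,0],1],
    [[-26.7,-13.8,0],[0,0.6,0],1],
    [[-35.6,-18.4,0],[0,0.8,0],1],
    [[-44.5,-23,0],[0,1,0],1]
  ]
}}

```text
t: 10.28
ee_pos: [524.1, 94.7, 294.6]
ee_rot: [-0.343, 0.476, 0.778, 0.225]
ft_force: [-0.0, 0.5, -0.8]
gripper_width: 94.1
gripper_force: 0.0
```

Emit:
{"name": "servo_tool", "arguments": {
  "plan": [
    [[-8.9,-4.6,0],[0,0.2,0],1],
    [[-17.8,-9.2,0],[0,0.4,0],1],
    [[-26.7,-13.8,0],[0,0.6,0],1],
    [[-35.6,-18.4,0],[0,0.8,0],1],
    [[-44.5,-23,0],[0,1,0],1]
  ]
}}

```text
t: 10.9
ee_pos: [523.8, 145.9, 296.4]
ee_rot: [0.02, 0.517, 0.856, 0.006]
ft_force: [0.5, 0.1, -0.6]
gripper_width: 94.1
gripper_force: 0.0
```

Emit:
{"name": "servo_tool", "arguments": {
  "plan": [
    [[0,0,-10],[0.2,0.2,0],1],
    [[0,0,-20],[0.4,0.4,0],1],
    [[0,0,-30],[0.6,0.6,0],1],
    [[0,0,-40],[0.8,0.8,0],1],
    [[0,0,-50],[1,1,0],1]
  ]
}}

```text
t: 11.52
ee_pos: [573.6, 196.0, 295.6]
ee_rot: [0.015, 0.832, 0.555, 0.002]
ft_force: [-0.3, -0.0, 0.4]
gripper_width: 93.9
gripper_force: 0.0
```

Emit:
{"name": "servo_tool", "arguments": {
  "plan": [
    [[0,0,-10],[0.2,0.2,0],1],
    [[0,0,-20],[0.4,0.4,0],1],
    [[0,0,-30],[0.6,0.6,-1],1],
    [[0,0,-40],[0.6,0.6,-2],1],
    [[0,0,-40],[0.6,0.6,-2],1]
  ]
}}

```text
t: 12.15
ee_pos: [601.9, 224.7, 192.2]
ee_rot: [0.013, 0.971, 0.239, -0.006]
ft_force: [-0.1, -0.3, 0.8]
gripper_width: 94.1
gripper_force: 0.0
```

```bash
python3 rec.py; python3 - <<'E'
from mv import *
rel(*toolpose(Rz(27.3),np.array([588.2,260,6.]),1,0),*cur())
E
```

```text
12.15 [-0.053, 0.448, -0.56, 1.655, 0.28, 1.135, -1.78] [601.9, 224.7, 192.2] [0.0129, 0.9708, 0.2394, -0.0056] [-0.1 -0.3  0.8] w 94.1 0.0 qd 0.107
tx [ 0.885  0.465 -0.017] tz [-0.005 -0.028 -1.   ]
turn [1.6, -0.3, -0.4] shift [-0.36, 0.66, -3.34] abs [584. 258.  25.]
```

Emit:
{"name": "servo_tool", "arguments": {
  "plan": [
    [[1.6,-0.3,-0.4],[-0.36,0.66,0],1],
    [[1.6,-0.3,-0.4],[-0.36,0.66,-0.4],1],
    [[1.6,-0.3,-0.4],[-0.36,0.66,-1],1],
    [[1.6,-0.3,-0.4],[-0.36,0.66,-1.5],1],
    [[1.6,-0.3,-0.4],[-0.36,0.66,-1.5],1]
  ]
}}

```text
t: 12.78
ee_pos: [585.1, 257.4, 118.1]
ee_rot: [-0.0, 0.972, 0.236, 0.001]
ft_force: [-0.7, 0.1, 0.7]
gripper_width: 93.9
gripper_force: 0.0
```

```bash
python3 - <<'E'
from mv import *
s,f=grab('wrist','w4.png'); kc=cam(f,s)
im=cv2.imread('pics/w4.png'); cv2.imwrite('pics/w4c.png',im[100:420,120:520])
rel(*toolpose(Rz(27.3),np.array([588.2,260,6.]),1,0),*cur()); print(s['ft_force'])
J=Rz(27.3);o=np.array([588.2,260,6.])
for p in [(33,28,60),(33,-28,60),(-33,28,60),(-33,-28,60)]: print(p,proj(kc,o+J@np.array(p)))
E
```

```text
turn [-0.1, 0.1, 0.1] shift [-0.04, -0.0, -1.88] abs [584. 258.  25.]
[-0.71  0.12  0.68]
(33, 28, 60) (np.float64(279.5062514416917), np.float64(205.44551170975146))
(33, -28, 60) (np.float64(361.4209443011821), np.float64(205.43742765906222))
(-33, 28, 60) (np.float64(282.5756774815672), np.float64(293.7445818227761))
(-33, -28, 60) (np.float64(358.56279598143783), np.float64(293.73489959781267))
```

View pics/w4c.png

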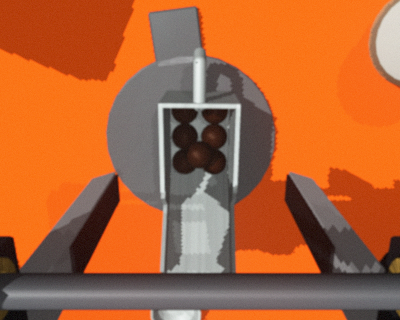

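Emit:
{"name": "servo_tool", "arguments": {
  "plan": [
    [[0,0,0],[-0.04,0,-0.6],1],
    [[0,0,0],[-0.04,0,-1.2],1],
    [[0,0,0],[-0.04,0,-1.6],1],
    [[0,0,0],[-0.04,0,-1.86],1],
    [[0,0,0],[-0.04,0,-1.86],1]
  ]
}}

```text
t: 13.45
ee_pos: [582.7, 258.0, 24.2]
ee_rot: [-0.001, 0.972, 0.234, 0.0]
ft_force: [-0.9, -0.4, 0.4]
gripper_width: 94.2
gripper_force: 0.0
```

Emit:
{"name": "servo_tool", "arguments": {
  "plan": [
    [[0,0,0],[0,0,0],0.5],
    [[0,0,0],[0,0,0],0.4],
    [[0,0,0],[0,0,0],0.4],
    [[0,0,0],[0,0,0],0.4],
    [[0,0,0],[0,0,0],0.4]
  ],
  "force": 40
}}

```text
t: 14.08
ee_pos: [582.7, 258.0, 24.4]
ee_rot: [-0.001, 0.972, 0.234, 0.0]
ft_force: [-0.7, 0.1, 2.4]
gripper_width: 55.8
gripper_force: 40.0
```

```bash
python3 rec.py
```

```text
14.075 [-0.141, 0.619, -0.506, 1.801, 0.393, 0.822, -1.938] [582.7, 258.0, 24.4] [-0.0005, 0.9722, 0.234, 0.0003] [-0.7  0.1  2.4] w 55.8 39.991246461868286 qd 0.001
tx [0.89  0.455 0.001] tz [ 0.     0.001 -1.   ]
```

Emit:
{"name": "servo_tool", "arguments": {
  "plan": [
    [[0,0,0],[0,0,0.2],0.4],
    [[0,0,0],[0,0,0.7],0.4],
    [[0,0,0],[0,0,1.4],0.4],
    [[0,0,0],[0,0,2.1],0.4],
    [[0,0,0],[0,0,2.8],0.4]
  ]
}}

```text
t: 14.7
ee_pos: [582.4, 257.8, 165.8]
ee_rot: [-0.001, 0.972, 0.234, 0.0]
ft_force: [1.1, -0.4, -2.6]
gripper_width: 55.9
gripper_force: 40.0
```

Emit:
{"name": "servo_tool", "arguments": {
  "plan": [
    [[0,0,4],[0,-0.1,0.2],0.4],
    [[0,0,12],[-0.1,-0.3,0.3],0.4],
    [[0,0,20],[-0.3,-0.6,0.3],0.4],
    [[0,0,28],[-0.5,-1,0.3],0.4],
    [[0,0,36],[-0.7,-1.4,0.3],0.4]
  ]
}}

```text
t: 15.32
ee_pos: [547.1, 187.3, 179.6]
ee_rot: [-0.0, 0.851, 0.525, -0.0]
ft_force: [0.7, 0.2, -2.5]
gripper_width: 55.7
gripper_force: 40.0
```

Emit:
{"name": "servo_tool", "arguments": {
  "plan": [
    [[0,0,8],[-0.2,-0.4,0],0.4],
    [[0,0,16],[-0.4,-0.8,0],0.4],
    [[0,0,24],[-0.6,-1.2,0],0.4],
    [[0,0,32],[-0.8,-1.6,0],0.4],
    [[0,0,40],[-0.9,-1.8,0],0.4]
  ]
}}

```text
t: 15.95
ee_pos: [502.0, 96.7, 179.6]
ee_rot: [-0.0, 0.621, 0.784, -0.001]
ft_force: [0.7, 0.4, -3.5]
gripper_width: 55.3
gripper_force: 40.0
```

Emit:
{"name": "servo_tool", "arguments": {
  "plan": [
    [[0,0,7],[-0.1,-0.15,0],0.4],
    [[0,0,12],[-0.14,-0.24,0],0.4],
    [[0,0,14],[-0.14,-0.24,0],0.4],
    [[0,0,14],[-0.14,-0.24,0],0.4]
  ]
}}

```text
t: 16.45
ee_pos: [495.7, 86.1, 179.4]
ee_rot: [-0.0, 0.522, 0.853, -0.0]
ft_force: [-0.4, -0.6, -3.4]
gripper_width: 55.6
gripper_force: 40.0
```

```bash
cat > pour.py <<'E'
from mv import *
import plan; plan.G=np.array([-5.8,0,37.4])
PSI=117.3; d=np.array([np.cos(np.radians(PSI)),np.sin(np.radians(PSI)),0])
def P(th,h,b=25): J,o=lipped(PSI,th,M+b*d+[0,0,h]); return toolpose(J,o,1,0)
E
python3 rec.py; python3 - <<'E'
from pour import *
c=cur(); p=c
for th,h in [(0,60),(30,45),(40,35),(45,28),(50,22),(55,16),(60,12),(65,10),(70,8),(75,8),(80,8),(90,8)]: print(th,h); rel(*P(th,h),*p); p=P(th,h)
grab('wrist','w5.png')
E
```

```text
16.45 [0.497, 0.29, -0.921, 1.97, 0.271, 1.011, -0.079] [495.7, 86.1, 179.4] [-0.0005, 0.5225, 0.8526, -0.0002] [-0.4 -0.6 -3.4] w 55.6 39.98935103416443 qd 0.018
tx [-0.454  0.891  0.001] tz [-0.001  0.    -1.   ]
0 60
turn [-0.0, -0.1, 0.3] shift [0.01, -0.01, -1.06] abs [496.  86. 126.]
30 45
turn [26.7, 13.8, 0.0] shift [-0.07, 0.14, 0.77] abs [492.  93. 165.]
40 35
turn [8.9, 4.6, 0.0] shift [0.03, -0.07, 0.16] abs [494.  89. 173.]
45 28
turn [4.4, 2.3, 0.0] shift [0.03, -0.05, 0.03] abs [496.  87. 175.]
50 22
turn [4.4, 2.3, -0.0] shift [0.03, -0.07, 0.05] abs [497.  83. 177.]
55 16
turn [4.4, 2.3, -0.0] shift [0.04, -0.08, 0.04] abs [499.  80. 179.]
60 12
turn [4.4, 2.3, -0.0] shift [0.05, -0.09, 0.07] abs [502.  75. 183.]
65 10
turn [4.4, 2.3, -0.0] shift [0.05, -0.1, 0.1] abs [504.  70. 188.]
70 8
turn [4.4, 2.3, -0.0] shift [0.06, -0.11, 0.09] abs [507.  64. 192.]
75 8
turn [4.4, 2.3, -0.0] shift [0.06, -0.12, 0.12] abs [510.  58. 198.]
80 8
turn [4.4, 2.3, 0.0] shift [0.07, -0.13, 0.11] abs [514.  51. 204.]
90 8
turn [8.9, 4.6, 0.0] shift [0.15, -0.29, 0.17] abs [521.  37. 212.]
```

View pics/w5.png

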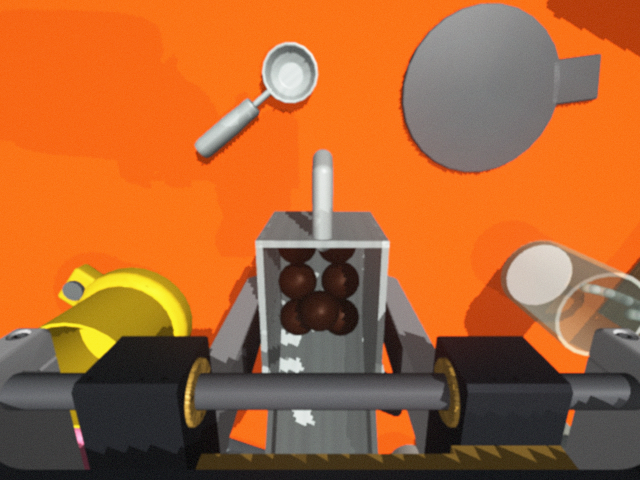

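Emit:
{"name": "servo_tool", "arguments": {
  "plan": [
    [[4.4,2.3,0],[0,0,0],0.4],
    [[11,5.7,0],[0,0,-0.1],0.4],
    [[17.8,9.2,0],[0,0.1,-0.2],0.4],
    [[23,12,0],[-0.06,0.13,-0.29],0.4],
    [[26.7,13.8,0],[-0.06,0.13,-0.29],0.4]
  ]
}}

```text
t: 17.12
ee_pos: [492.8, 92.0, 164.2]
ee_rot: [-0.224, 0.505, 0.823, 0.135]
ft_force: [-0.8, -0.1, -3.1]
gripper_width: 55.9
gripper_force: 40.0
```

Emit:
{"name": "servo_tool", "arguments": {
  "plan": [
    [[2.7,1.4,0],[0.01,-0.02,0.05],0.4],
    [[5.3,2.8,0],[0.02,-0.04,0.09],0.4],
    [[8,4.1,0],[0.03,-0.06,0.14],0.4],
    [[10.7,5.5,0],[0.05,-0.09,0.17],0.4],
    [[13.3,6.9,0],[0.06,-0.12,0.19],0.4]
  ]
}}

```text
t: 17.75
ee_pos: [495.8, 86.3, 174.3]
ee_rot: [-0.329, 0.482, 0.787, 0.199]
ft_force: [-0.4, 0.2, -3.2]
gripper_width: 55.8
gripper_force: 40.0
```

```bash
python3 rec.py;  python3 - <<'E'
from pour import *
rel(*P(45,28),*cur())
E
```

```text
17.75 [0.834, 0.724, -0.999, 1.774, -0.147, 1.243, 0.416] [495.8, 86.3, 174.3] [-0.3294, 0.4819, 0.7873, 0.1988] [-0.4  0.2 -3.2] w 55.8 39.98998582363129 qd 0.276
tx [-0.319  0.628  0.71 ] tz [-0.327  0.63  -0.704]
turn [-0.1, -0.3, 0.1] shift [-0.01, 0.01, 0.01] abs [496.  87. 175.]
```

On track; pour slowly.

Emit:
{"name": "servo_tool", "arguments": {
  "plan": [
    [[1.8,0.9,0],[0.01,-0.03,0.02],0.4],
    [[3.6,1.8,0],[0.03,-0.06,0.04],0.4],
    [[5.3,2.8,0],[0.04,-0.09,0.06],0.4],
    [[7.1,3.7,0],[0.05,-0.12,0.07],0.4],
    [[8.9,4.6,0],[0.07,-0.15,0.09],0.4]
  ]
}}

```text
t: 18.38
ee_pos: [499.2, 78.8, 178.8]
ee_rot: [-0.397, 0.462, 0.756, 0.24]
ft_force: [0.2, -0.2, -2.1]
gripper_width: 55.8
gripper_force: 40.0
```

Emit:
{"name": "servo_tool", "arguments": {
  "plan": [
    [[1.8,0.9,0],[0.02,-0.04,0.03],0.4],
    [[3.6,1.8,0],[0.04,-0.08,0.06],0.4],
    [[5.3,2.8,0],[0.06,-0.11,0.1],0.4],
    [[7.1,3.7,0],[0.08,-0.15,0.13],0.4],
    [[8.9,4.6,0],[0.1,-0.19,0.17],0.4]
  ]
}}

```text
t: 19.0
ee_pos: [504.2, 69.3, 187.3]
ee_rot: [-0.461, 0.439, 0.718, 0.279]
ft_force: [-0.3, 0.0, -2.8]
gripper_width: 55.8
gripper_force: 40.0
```

Emit:
{"name": "servo_tool", "arguments": {
  "plan": [
    [[1.8,0.9,0],[0.02,-0.05,0.04],0.4],
    [[3.6,1.8,0],[0.05,-0.09,0.08],0.4],
    [[5.3,2.8,0],[0.07,-0.14,0.12],0.4],
    [[7.1,3.7,0],[0.1,-0.18,0.17],0.4],
    [[8.9,4.6,0],[0.12,-0.23,0.21],0.4]
  ]
}}

```text
t: 19.62
ee_pos: [510.3, 57.8, 197.9]
ee_rot: [-0.523, 0.413, 0.676, 0.316]
ft_force: [-0.8, 1.3, -2.0]
gripper_width: 55.9
gripper_force: 40.0
```

Emit:
{"name": "servo_tool", "arguments": {
  "plan": [
    [[2.7,1.4,0],[0.04,-0.08,0.06],0.4],
    [[5.3,2.8,0],[0.08,-0.16,0.12],0.4],
    [[8,4.1,0],[0.13,-0.25,0.18],0.4],
    [[10.7,5.5,0],[0.17,-0.33,0.24],0.4],
    [[13.3,6.9,0],[0.22,-0.42,0.28],0.4]
  ]
}}

```text
t: 20.25
ee_pos: [521.3, 36.6, 211.8]
ee_rot: [0.607, -0.368, -0.601, -0.367]
ft_force: [0.2, -0.1, -1.6]
gripper_width: 55.7
gripper_force: 40.0
```

Emit:
{"name": "servo_tool", "arguments": {
  "plan": [
    [[0,0,0],[0,0,0],0.4],
    [[0,0,0],[0,0,0],0.4],
    [[0,0,0],[0,0,0],0.4],
    [[0,0,0],[0,0,0],0.4]
  ]
}}

```text
t: 20.75
ee_pos: [521.1, 37.0, 212.1]
ee_rot: [0.606, -0.369, -0.603, -0.366]
ft_force: [0.0, -0.6, -2.5]
gripper_width: 55.6
gripper_force: 40.0
```

```bash
python3 rec.py;  python3 - <<'E'
from pour import *
rel(*P(90,8),*cur())
_,f=grab('top','t6.png');_,f2=grab('scene','s6.png'); grab('wrist','w6.png')
a=cv2.imread('pics/t6.png')[190:300,250:400]; b=cv2.imread('pics/s6.png')[150:290,230:380]
cv2.imwrite('pics/v6.png',np.hstack([cv2.resize(a,(400,293)),cv2.resize(b,(314,293))]))
E
```

```text
20.75 [0.906, 1.208, -0.995, 1.512, -0.407, 1.66, 0.506] [521.1, 37.0, 212.1] [0.6056, -0.3686, -0.603, -0.3659] [ 0.  -0.6 -2.5] w 55.6 39.99049723148346 qd 0.003
tx [0.005 0.001 1.   ] tz [-0.461  0.888  0.001]
turn [0.1, -0.3, -0.1] shift [0.0, 0.0, 0.0] abs [521.  37. 212.]
```

View pics/v6.png

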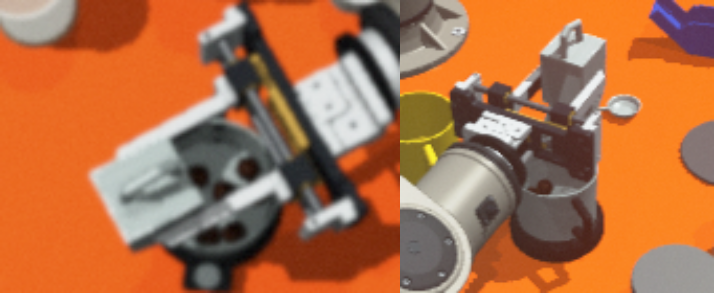

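Emit:
{"name": "servo_tool", "arguments": {
  "plan": [
    [[4.4,2.3,0],[0.05,-0.1,0.2],0.4],
    [[8.9,4.6,0],[0.1,-0.2,0.3],0.4],
    [[8.9,4.6,0],[0.1,-0.2,0.3],0.4],
    [[8.9,4.6,0],[0.1,-0.2,0.3],0.4],
    [[0,0,0],[0,0,0.6],0.4]
  ]
}}

```text
t: 21.52
ee_pos: [520.6, 36.6, 237.3]
ee_rot: [0.608, -0.37, -0.6, -0.366]
ft_force: [0.1, -0.9, -0.7]
gripper_width: 56.1
gripper_force: 40.0
```

Emit:
{"name": "servo_tool", "arguments": {
  "plan": [
    [[-8.9,-4.6,0],[-0.1,0.2,0.5],0.4],
    [[-17.8,-9.2,0],[-0.2,0.5,0.7],0.4],
    [[-26.7,-13.8,0],[-0.35,0.7,0.7],0.4],
    [[-35.6,-18.4,0],[-0.45,0.9,0.6],0.4],
    [[-44.5,-23,0],[-0.5,1,0.5],0.4]
  ]
}}

```text
t: 22.15
ee_pos: [496.0, 87.4, 267.5]
ee_rot: [-0.289, 0.491, 0.803, 0.175]
ft_force: [0.3, -0.1, -1.7]
gripper_width: 55.9
gripper_force: 40.0
```

Emit:
{"name": "servo_tool", "arguments": {
  "plan": [
    [[-8.9,-4.6,0],[0,0.05,-0.1],0.4],
    [[-17.8,-9.2,0],[0,0.1,-0.2],0.4],
    [[-26.7,-13.8,0],[0,0.1,-0.3],0.4],
    [[-35.6,-18.4,0],[0,0.1,-0.4],0.4],
    [[-35.6,-18.4,0],[0,0.1,-0.4],0.4]
  ]
}}

```text
t: 22.78
ee_pos: [494.6, 95.4, 248.3]
ee_rot: [0.003, 0.519, 0.855, -0.001]
ft_force: [0.2, 0.2, -1.2]
gripper_width: 55.8
gripper_force: 40.0
```

```bash
python3 rec.py;  python3 - <<'E'
from pour import *
rel(*P(0,113),*cur())
rel(np.array([582.7,258,174.4]),toolpose(Rz(27.3),np.zeros(3),1,0)[1],*cur())
E
```

```text
22.775 [0.577, 0.222, -1.014, 1.888, 0.215, 1.143, -0.036] [494.6, 95.4, 248.3] [0.0033, 0.519, 0.8548, -0.0014] [ 0.2  0.2 -1.2] w 55.8 39.990044832229614 qd 0.076
tx [-0.461  0.887 -0.007] tz [ 0.004 -0.006 -1.   ]
turn [0.3, 0.2, -0.2] shift [0.03, -0.19, -1.38] abs [496.  86. 179.]
turn [0.5, -0.1, -90.2] shift [1.76, 3.25, -1.48] abs [583. 258. 174.]
```

Emit:
{"name": "servo_tool", "arguments": {
  "plan": [
    [[0.1,0,-9],[0.1,0.3,0],0.4],
    [[0.2,0,-18],[0.3,0.6,0],0.4],
    [[0.3,0,-27],[0.5,1,0],0.4],
    [[0.4,0,-36],[0.7,1.4,0],0.4],
    [[0.5,-0.1,-45],[0.9,1.8,0],0.4]
  ]
}}

```text
t: 23.4
ee_pos: [541.4, 182.0, 246.8]
ee_rot: [-0.002, 0.811, 0.586, 0.003]
ft_force: [-0.1, 0.3, -2.6]
gripper_width: 55.9
gripper_force: 40.0
```

Emit:
{"name": "servo_tool", "arguments": {
  "plan": [
    [[0,0,-9],[0.2,0.4,0],0.4],
    [[0,0,-18],[0.4,0.8,-0.4],0.4],
    [[0,0,-27],[0.6,1.2,-0.8],0.4],
    [[0,0,-36],[0.8,1.4,-1.2],0.4],
    [[0,0,-45.2],[0.86,1.45,-1.48],0.4]
  ]
}}

```text
t: 24.02
ee_pos: [584.2, 254.6, 171.7]
ee_rot: [-0.001, 0.973, 0.23, 0.003]
ft_force: [-0.2, -0.3, -2.0]
gripper_width: 55.7
gripper_force: 40.0
```

Emit:
{"name": "servo_tool", "arguments": {
  "plan": [
    [[0,0,0],[0,0,0],0.4],
    [[0,0,0],[0,0,0],0.4]
  ]
}}

```text
t: 24.28
ee_pos: [584.3, 254.2, 173.5]
ee_rot: [-0.001, 0.972, 0.234, 0.004]
ft_force: [-0.5, -0.5, -1.1]
gripper_width: 55.8
gripper_force: 40.0
```

```bash
python3 rec.py;  python3 - <<'E'
from pour import *
rel(np.array([579,259,25.]),toolpose(Rz(27.3),np.zeros(3),1,0)[1],*cur())
_,f=grab('top','t7.png'); s,f2=grab('wrist','w7.png'); kc=cam(f2,s)
a=cv2.imread('pics/t7.png')[215:315,285:385]; b=cv2.imread('pics/w7.png')
cv2.imwrite('pics/v7.png',np.hstack([cv2.resize(a,(300,300)),cv2.resize(b,(400,300))]))
print(proj(kc,M))
E
```

```text
24.275 [-0.017, 0.466, -0.659, 1.7, 0.32, 1.077, -1.875] [584.3, 254.2, 173.5] [-0.0005, 0.9723, 0.2336, 0.0039] [-0.5 -0.5 -1.1] w 55.8 39.98985171318054 qd 0.012
tx [0.891 0.454 0.008] tz [ 0.007  0.003 -1.   ]
turn [-0.2, 0.4, 0.3] shift [-0.11, 0.1, -2.97] abs [579. 259.  25.]
(np.float64(586.224646122878), np.float64(419.11201029127153))
```

View pics/v7.png

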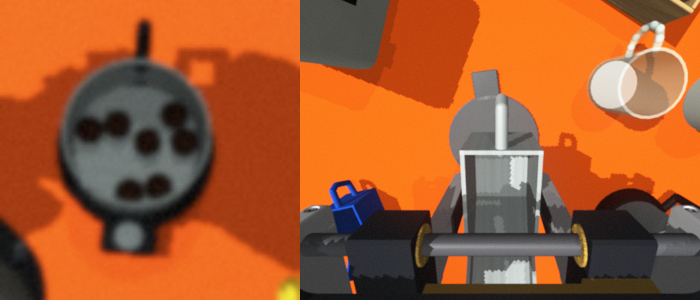

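Emit:
{"name": "servo_tool", "arguments": {
  "plan": [
    [[-0.2,0.4,0.3],[-0.11,0.1,-0.5],0.4],
    [[-0.2,0.4,0.3],[-0.11,0.1,-1.2],0.4],
    [[-0.2,0.4,0.3],[-0.11,0.1,-1.9],0.4],
    [[-0.2,0.4,0.3],[-0.11,0.1,-2.5],0.4],
    [[-0.2,0.4,0.3],[-0.11,0.1,-2.8],0.4]
  ]
}}

```text
t: 25.0
ee_pos: [577.1, 259.1, 30.1]
ee_rot: [0.001, 0.972, 0.235, -0.002]
ft_force: [0.2, -0.9, -2.1]
gripper_width: 55.7
gripper_force: 40.0
```

Emit:
{"name": "servo_tool", "arguments": {
  "plan": [
    [[0,0,0],[0,0,0],0.4],
    [[0,0,0],[0,0,-0.05],0.4],
    [[0,0,0],[0,0,-0.1],0.4],
    [[0,0,0],[0,0,-0.13],0.4],
    [[0,0,0],[0,0,-0.15],0.4]
  ]
}}

```text
t: 25.62
ee_pos: [578.8, 259.5, 25.4]
ee_rot: [0.001, 0.972, 0.234, 0.0]
ft_force: [0.6, -0.6, -2.6]
gripper_width: 55.8
gripper_force: 40.0
```

```bash
python3 rec.py
```

```text
25.625 [-0.091, 0.632, -0.583, 1.804, 0.453, 0.842, -1.991] [578.8, 259.5, 25.4] [0.0005, 0.9721, 0.2344, 0.0001] [ 0.6 -0.6 -2.6] w 55.8 39.98982131481171 qd 0.013
tx [0.89  0.456 0.   ] tz [ 0.001 -0.001 -1.   ]
```

Emit:
{"name": "servo_tool", "arguments": {
  "plan": [
    [[0,0,0],[0,0,-0.02],0.4],
    [[0,0,0],[0,0,-0.03],0.4],
    [[0,0,0],[0,0,-0.03],0.4]
  ]
}}

```text
t: 26.0
ee_pos: [578.7, 259.4, 24.5]
ee_rot: [0.001, 0.972, 0.234, 0.0]
ft_force: [-3.9, -2.8, 9.9]
gripper_width: 55.8
gripper_force: 40.0
```

Emit:
{"name": "servo_tool", "arguments": {
  "plan": [
    [[0,0,0],[0,0,0],0.7],
    [[0,0,0],[0,0,0],1],
    [[0,0,0],[0,0,0],1],
    [[0,0,0],[0,0,0],1],
    [[0,0,0],[0,0,0.3],1]
  ]
}}

```text
t: 26.62
ee_pos: [578.0, 259.1, 38.4]
ee_rot: [0.001, 0.972, 0.235, -0.001]
ft_force: [-0.5, -0.5, -0.6]
gripper_width: 93.9
gripper_force: 0.0
```

Emit:
{"name": "servo_tool", "arguments": {
  "plan": [
    [[0,0,0],[0,0,0.7],1],
    [[0,0,0],[0,0,1.5],1],
    [[0,0,0],[0,0,2.5],1],
    [[0,0,0],[0,0,3.5],1],
    [[0,0,0],[0,0,4.5],1]
  ]
}}

```text
t: 27.25
ee_pos: [578.3, 259.5, 266.6]
ee_rot: [0.0, 0.972, 0.235, 0.0]
ft_force: [-0.0, 0.2, 0.1]
gripper_width: 94.0
gripper_force: 0.0
```

```bash
python3 rec.py; python3 - <<'E'
from mv import *
s,f=grab('wrist','w8.png'); kc=cam(f,s); np.savez('w8.npz',K=kc[0],C=kc[1])
# jug rim check: outer edges of bright/grey rim: predicted corners vs nearest Harris corners
o=np.array([579-(-5.8)*.889,259.3+5.8*.457,6.]); g=cv2.cvtColor(cv2.imread('pics/w8.png'),cv2.COLOR_BGR2GRAY)
c=cv2.goodFeaturesToTrack(g,200,.01,4).reshape(-1,2)
for p in [(33,28,60),(33,-28,60),(70,0,55),(-102,28,75),(-102,-28,75)]:
    u=np.array(proj(kc,o+Rz(27.3)@np.array(p))); d=np.linalg.norm(c-u,axis=1); print(p,u,c[d.argsort()[:2]].tolist())
E
```

```text
27.25 [-0.003, 0.389, -0.69, 1.597, 0.258, 1.248, -1.836] [578.3, 259.5, 266.6] [0.0004, 0.9721, 0.2347, 0.0004] [-0.   0.2  0.1] w 94.0 0.0 qd 0.707
tx [0.89  0.456 0.001] tz [ 0.001 -0.001 -1.   ]
(33, 28, 60) [296.39 177.32] [[297.0, 178.0], [300.0, 181.0]]
(33, -28, 60) [347.53 177.2 ] [[347.0, 177.0], [343.0, 181.0]]
(70, 0, 55) [321.89 142.15] [[321.0, 143.0], [317.0, 145.0]]
(-102, 28, 75) [298.15 295.9 ] [[301.0, 287.0], [308.0, 285.0]]
(-102, -28, 75) [346.31 295.77] [[342.0, 291.0], [348.0, 285.0]]
```

Emit:
{"name": "servo_tool", "arguments": {
  "plan": [
    [[0,0,0],[0,-1,0.3],1],
    [[0,0,0],[0,-2,0.6],1],
    [[0,0,0],[-0.2,-3,0.6],1],
    [[0,0,0],[-0.4,-4,0.6],1],
    [[0,0,0],[-0.6,-5,0.6],1]
  ]
}}

```text
t: 27.92
ee_pos: [548.0, 8.1, 294.6]
ee_rot: [0.001, 0.972, 0.235, 0.0]
ft_force: [-0.1, -0.1, 0.2]
gripper_width: 93.8
gripper_force: 0.0
```

Emit:
{"name": "servo_tool", "arguments": {
  "plan": [
    [[0,0,0],[0,-1,0],1],
    [[0,0,0],[0,-2,0],1],
    [[0,0,0],[0,-3,0],1],
    [[0,0,0],[0,-4,0],1],
    [[0,0,0],[0,-5,0],1]
  ]
}}

```text
t: 28.55
ee_pos: [548.4, -241.9, 294.7]
ee_rot: [0.001, 0.972, 0.235, 0.0]
ft_force: [-0.5, 0.4, -0.2]
gripper_width: 94.0
gripper_force: 0.0
```

Emit:
{"name": "servo_tool", "arguments": {
  "plan": [
    [[0,0,0],[0,0,-0.6],1],
    [[0,0,0],[0,0,-0.8],1],
    [[0,0,0],[0,0,-0.8],1]
  ]
}}

```text
t: 28.92
ee_pos: [548.6, -239.7, 254.0]
ee_rot: [0.0, 0.972, 0.235, -0.0]
ft_force: [-0.7, 0.6, 0.3]
gripper_width: 94.3
gripper_force: 0.0
```

```bash
python3 rec.py; python3 - <<'E'
from h import *
s,f=grab('wrist','w9.png'); K,C=cam(f,s); np.savez('w9.npz',K=K,C=C)
print(proj((K,C),np.array([556,-290,70])))
E
```

```text
28.925 [0.686, 0.298, -0.472, 1.702, 0.146, 1.176, -0.921] [548.6, -239.7, 254.0] [0.0003, 0.972, 0.2351, -0.0002] [-0.7  0.6  0.3] w 94.3 0.0 qd 0.02
tx [ 0.889  0.457 -0.001] tz [-0.    -0.001 -1.   ]
(np.float64(365.7085330779819), np.float64(230.25169063683882))
```

Emit:
{"name": "servo_tool", "arguments": {
  "plan": [
    [[0,0,0],[-0.5,-0.7,0],1],
    [[0,0,0],[-1,-1.4,0],1],
    [[0,0,0],[-1.4,-2,0],1],
    [[0,0,0],[-1.4,-2,0],1],
    [[0,0,0],[-1.4,-2,0],1]
  ]
}}

```text
t: 29.6
ee_pos: [479.6, -339.8, 254.7]
ee_rot: [0.001, 0.972, 0.235, 0.001]
ft_force: [0.6, 1.0, 0.0]
gripper_width: 94.2
gripper_force: 0.0
```

```bash
python3 rec.py; python3 - <<'E'
from h import *
np.set_printoptions(precision=1,suppress=True)
s,f=grab('wrist','w10.png'); K,C=cam(f,s); np.savez('w10.npz',K=K,C=C)
for n in ('w9','w10','w1'):
    im,kc=load(n); u,v=proj(kc,np.array([556,-285,70])); u,v=int(u),int(v); print(n,u,v)
    H=110; x0,y0=max(u-H,0),max(v-H,0); c=im[y0:v+H,x0:u+H]; hsv=cv2.cvtColor(c,cv2.COLOR_BGR2HSV); V=hsv[...,2]
    nonor=((hsv[...,1]<100)).astype(np.uint8)
    dark=(V<60).astype(np.uint8)
    for nm,m,amin in (('grey',nonor,2000),('dark',dark,150),('pale',((V>150)&(hsv[...,1]<60)).astype(np.uint8),100)):
        cs,_=cv2.findContours(m,cv2.RETR_EXTERNAL,cv2.CHAIN_APPROX_NONE)
        for k in cs:
            A=cv2.contourArea(k)
            if A>amin:
                ap=cv2.approxPolyDP(k,5,True).reshape(-1,2)+[x0,y0]; r=cv2.minAreaRect(k)
                print(' ',nm,A,'rect',np.round(np.array(r[0])+[x0,y0],1),np.round(r[1],1),round(r[2],1),'poly',ap.tolist() if len(ap)<12 else len(ap))
E
```

```text
29.6 [0.852, 0.271, -0.419, 1.729, 0.12, 1.164, -0.697] [479.6, -339.8, 254.7] [0.0009, 0.972, 0.235, 0.0005] [0.6 1.  0. ] w 94.2 0.0 qd 0.012
tx [0.89  0.457 0.001] tz [ 0.001 -0.001 -1.   ]
w9 361 228
  grey 10550.0 rect [374.9 197.6] [110.3 127.1] 23.3 poly [[367, 125], [360, 141], [341, 138], [300, 233], [376, 266], [437, 190], [433, 176], [365, 145]]
  dark 583.5 rect [426.2 321.3] [50.2 19.2] 56.7 poly [[416, 298], [422, 312], [409, 305], [425, 337], [448, 337]]
  dark 1191.5 rect [368.9 224.5] [63.5 30.1] 76.0 poly [[368, 192], [352, 219], [374, 256], [383, 219], [375, 194]]
  pale 301.5 rect [339.3 248.1] [84.6  8.5] 25.6 poly [[302, 228], [302, 235], [379, 263]]
  pale 220.5 rect [416.9 193. ] [33.1 18.3] 24.0 poly [[405, 179], [419, 187], [417, 203], [424, 199], [424, 206], [435, 193]]
  pale 3128.0 rect [365.1 203.9] [89.1 81.1] 24.7 poly 21
w10 307 125
  grey 13865.5 rect [313.3  93.6] [119.7 149.2] 24.0 poly [[317, 15], [309, 31], [289, 21], [278, 26], [249, 146], [333, 182], [386, 70], [317, 35]]
  dark 1554.5 rect [312.5 113. ] [78. 33.] 90.0 poly [[304, 75], [297, 12
[... 222 characters left out ...]

  grey 7970.0 rect [329.8 157.2] [ 91.7 135.6] 23.6 poly [[325, 82], [317, 118], [299, 116], [276, 207], [347, 228], [380, 157], [380, 142], [319, 121]]
  dark 257.5 rect [228.5 288.5] [25. 19.] 90.0 poly [[236, 276], [219, 301], [238, 301]]
  dark 821.0 rect [327.1 187.1] [56.5 25. ] 76.0 poly [[323, 159], [313, 182], [332, 215], [339, 183]]
  pale 126.0 rect [297.  211.6] [43.4  4.7] 17.1 poly [[276, 206], [318, 217]]
  pale 1267.0 rect [325.2 179. ] [64.6 55.2] 6.3 poly [[359, 155], [352, 168], [330, 152], [304, 156], [294, 170], [296, 190], [324, 206], [311, 186], [315, 161], [334, 161], [354, 188]]
  pale 553.5 rect [422.  130.5] [45. 18.] 90.0 poly [[429, 108], [413, 135], [431, 153]]
```

```bash
python3 - <<'E'
from h import *
np.set_printoptions(precision=1,suppress=True)
i9,k9=load('w9');i10,k10=load('w10');i1,k1=load('w1')
def T(n,a,b,c): print(n,*tri([ray(k9,a),ray(k10,b),ray(k1,c)]))
T('frontL',(300,233),(249,146),(276,207));T('frontR',(376,266),(333,182),(347,228))
T('backL',(341,138),(285,21),(299,116));T('backR',(433,176),(386,70),(380,142))
T('plate',(365.1,203.9),(311.1,107.1),(325.2,179))
T('barfar',(371,193),(309,75),(326,159));T('barnear',(374,256),(315,152),(333,215))
for im,(x0,x1,y0,y1) in ((i10,(262,366,58,170)),(i9,(318,422,158,264))):
    V=cv2.cvtColor(im,cv2.COLOR_BGR2HSV)
    print(x0,y0)
    for y in range(y0,y1,3): print(y,''.join('@' if V[y,x,1]>110 else ' .:-=+*#%W'[min(9,int(V[y,x,2])//25)] for x in range(x0,x1,2)))
E
```

```text
frontL [ 504.2 -231.6   13.4] [0.3790491194967956, 0.5471627314677933, 0.6549999278427513]
frontR [ 511.7 -338.8   16.7] [1.2230779556808573, 0.5390549478520774, 0.9160931484080651]
backL [ 631.1 -222.6   56.8] [2.322757192756247, 0.9193978870082229, 2.358148971570783]
backR [ 640.1 -330.8   50.5] [0.5555321395675044, 0.47406718877594467, 0.8447885340597655]
plate [ 574.5 -280.5   47.3] [4.2142140169395885, 1.6064284071308408, 4.47940078580977]
barfar [ 596.2 -270.3   95.7] [0.4202996492076521, 2.721025772439585, 3.093904172282569]
barnear [ 538.6 -304.4   95.1] [1.791895574567151, 1.876212601659532, 0.4351091040635885]
262 58
58 @@@@++++++++++++*W%+++++++++**++*+++++++*++==-------
61 @@@@*+++++++++++%W+++++++**+++++++++++++++++++==----
64 @@@*+++++++++++*%%-++++++++++++++++++++++++++++*++=-
67 @@@+++++++++++++++=+*******+++++++++++++++++++++++*+
70 @@#+++++++++*+++*###%%########**++++++++++++++++++++
73 @@+++++++++++*######%#**+==#%%%%##++++++++++++++++++
76 @@+++++++++*#######%=      :#%%##%##++++++++++++++++
79 @*++++++++*%########=       *###%%###*++++++++#W#+++
82 @++++++++#%%##
[... 3046 characters left out ...]
=+=+*++++++@@@@@
230 +*+++++++*#%%%####=:@::@:::.:.::=++=====++++++@@@@@@
233 +++++*+++++##%#####+-:@@::::.@@-=+++====+**++@@@@@@@
236 ++*+*+++++++*#########-@@::@@:@-+++==--=++++@@@@@@@@
239 ***++++*+*+++++**#####-@@:::@@@=+==----=+++@@@@@@@@@
242 #******++++++*++++++**=@@@:::@@-------=+++@@@@@@@@@@
245 @@@@******+++*+++++++++@@::@@@@--------=*@@@@@@@@@@@
248 @@@@@@@#******+++++++++-@@@@@@@--------@@@@@@@@@@@@@
251 @@@@@@@@@@@#*****++++++=@:@@@@@-------@@@@@@@@@@@@@@
254 @@@@@@@@@@@@@@@******+++-@@@@@-+=---=@@@@@@@@@@@@@@@
257 @@@@@@@@@@@@@@@@@@#*****+-:---++*+==@@@@@@@@@@@@@@@@
260 @@@@@@@@@@@@@@@@@@@@@@*******+++++*@@@@@@@@@@@@@@@@@
263 @@@@@@@@@@@@@@@@@@@@@@@@@#*****@@@@@@@@@@@@@@@@@@@@@
```

```bash
python3 - <<'E'
from h import *
np.set_printoptions(precision=1,suppress=True)
res={}
for n,c,rr,box in (('w9',(365,213),(26,42),(345,420,165,232)),('w10',(312,110),(30,48),(285,365,50,110))):
    im,kc=load(n); V=cv2.GaussianBlur(cv2.cvtColor(im,cv2.COLOR_BGR2HSV)[...,2],(3,3),0).astype(float)
    P=[]
    for a in np.radians(np.arange(0,360,5)):
        r=np.arange(rr[0],rr[1],.5); w=cv2.remap(V.astype(np.float32),(c[0]+r*np.cos(a)).astype(np.float32),(c[1]+r*np.sin(a)).astype(np.float32),1).ravel()
        i=np.where((w[:-1]>162)&(w[1:]<=162))[0]
        if len(i) and w[-1]<162 and w[i[-1]-3]<215: P.append((c[0]+r[i[-1]]*np.cos(a),c[1]+r[i[-1]]*np.sin(a)))
    P=np.array(P,np.float32)
    for _ in range(3):
        el=cv2.fitEllipseDirect(P); ct=np.array(el[0]); t=np.radians(el[2]); q=(P-ct)@np.array([[np.cos(t),-np.sin(t)],[np.sin(t),np.cos(t)]])
        e=np.hypot(q[:,0]/(el[1][0]/2),q[:,1]/(el[1][1]/2))-1; P=P[abs(e)<max(.02,2*e.std())]
    print(n,el,len(P),e.std()); D={'plate':el[0]}
    m=(V>195).astype(np.uint8); x0,x1,y0,y1=box; s=m[y0:y1,x0:x1]; k,lab,st,cen=cv2.connectedComponentsWithStats(s,connectivity=8)
    for j in range(1,k):
        if st[j,4]>8:
            yy,xx=np.where(lab==j); w=V[y0:y1,x0:x1][yy,xx]; print('  white',st[j].tolist(),(cen[j]+[x0,y0]).round(1), 'top',(xx[yy==yy.min()].mean()+x0,yy.min()+y0),'bot',(xx[yy==yy.max()].mean()+x0,yy.max()+y0))
    res[n]=(D,kc)
print('plate',*tri([ray(res[n][1],res[n][0]['plate']) for n in res]))
E
```

```text
w9 ((365.0792236328125, 212.24093627929688), (60.627479553222656, 73.88865661621094), 96.68848419189453) 50 0.006888284852208366
  white [67, 0, 8, 4, 20] [416.5 166. ] top (np.float64(415.5), np.int64(165)) bot (np.float64(418.5), np.int64(168))
  white [8, 7, 6, 8, 28] [355.4 175.4] top (np.float64(357.0), np.int64(172)) bot (np.float64(354.0), np.int64(179))
  white [0, 19, 56, 43, 617] [366.7 197. ] top (np.float64(363.0), np.int64(184)) bot (np.float64(345.0), np.int64(226))
  white [57, 27, 10, 12, 44] [406.6 197.8] top (np.float64(410.0), np.int64(192)) bot (np.float64(403.0), np.int64(203))
  white [29, 48, 2, 11, 21] [374.5 218.2] top (np.float64(375.0), np.int64(213)) bot (np.float64(374.5), np.int64(223))
w10 ((310.8915100097656, 107.15577697753906), (75.5599594116211, 81.67334747314453), 146.08737182617188) 55 0.004591595575355725
  white [66, 0, 14, 7, 54] [359.4  51.9] top (np.float64(357.5), np.int64(50)) bot (np.float64(364.0), np.int64(56))
  white [9, 4, 5, 11, 32] [296.2  58.9] top (np.float64(297.5), np.int64(54)) bot (np.float64(295.0), np.int64(64))
  white [0, 20, 29, 40, 258] [295.1  89.9] top (np.float64(307.0), np.int64(70)) bot (np.float64(288.5), np.int64(109))
  white [33, 21, 13, 12, 92] [324.2  76.6] top (np.float64(319.0), np.int64(71)) bot (np.float64(327.5), np.int64(82))
  white [0, 25, 6, 19, 49] [286.5  82.1] top (np.float64(290.0), np.int64(75)) bot (np.float64(285.0), np.int64(93))
  white [64, 28, 9, 17, 54] [353.   85.9] top (np.float64(356.0), np.int64(78)) bot (np.float64(350.0), np.int64(94))
  white [45, 30, 19, 30, 195] [339.3  91.9] top (np.float64(334.0), np.int64(80)) bot (np.float64(347.5), np.int64(109))
  white [27, 39, 3, 16, 33] [312.8  97. ] top (np.float64(312.0), np.int64(89)) bot (np.float64(313.5), np.int64(104))
plate [ 572.9 -280.    67.9] [0.02830326948157591, 0.028303269481620947]
```

```bash
python3 - <<'E'
from h import *
np.set_printoptions(precision=1,suppress=True)
_,k9=load('w9');_,k10=load('w10');im,k1=load('w1')
for n,a,b in (('A',(355.4,175.4),(296.2,58.9)),('B',(406.6,197.8),(353,85.9)),('mark',(374.5,218.2),(312.8,97)),('marktop',(375,212.5),(312,88.5)),('markbot',(374.5,223.5),(313.5,104.5))): print(n,*tri([ray(k9,a),ray(k10,b)]))
P0=np.array([572.9,-280,67.9]); yaw=np.radians(4.1); bx=np.array([np.cos(yaw),np.sin(yaw),0]); by=np.array([-np.sin(yaw),np.cos(yaw),0]); s=np.radians(25)
up=np.cos(s)*bx+np.sin(s)*np.array([0,0,1]); ax=-np.sin(s)*bx+np.cos(s)*np.array([0,0,1])
for h0 in (0,-3,-8):
  P=P0+h0*ax; u=np.cos(.65)*up+np.sin(.65)*by
  print(h0,'grip',P+34*ax,'w1 plate pred',proj(k1,P0))
  w=np.cross(ax,u)
  for nm,q in (('barfar',P+45*ax+39*u),('barnear',P+45*ax-27*u),('mid',P+45*ax+20*u),('far13',P+13*ax+39*u),('near13',P+13*ax-27*u)): print(nm,q,'w9',np.round(proj(k9,q),0),'w10',np.round(proj(k10,q),0),'w1',np.round(proj(k1,q),0))
E
```

```text
A [ 603.5 -249.8   81.4] [0.026040338176823854, 0.02604033817701452]
B [ 607.5 -307.8   80.9] [0.14507535772667557, 0.1450753577267103]
mark [ 578.3 -280.6  115.6] [0.007079886620294978, 0.007079886620152067]
marktop [ 583.8 -277.3  119.6] [0.08997697034982646, 0.08997697034971865]
markbot [ 573.4 -283.8  113.1] [0.0664857027636608, 0.06648570276401966]
0 grip [ 558.6 -281.    98.7] w1 plate pred (np.float64(323.91031293531483), np.float64(178.42334552033972))
barfar [ 580.3 -255.8  121.8] w9 [353. 206.] w10 [287.  79.] w1 [306. 170.]
barnear [ 535.7 -299.1   99.6] w9 [367. 259.] w10 [310. 152.] w1 [328. 216.]
mid [ 567.5 -268.3  115.4] w9 [358. 222.] w10 [294. 102.] w1 [313. 184.]
far13 [ 593.8 -254.8   92.8] w9 [356. 188.] w10 [296.  69.] w1 [310. 156.]
near13 [ 549.2 -298.1   70.6] w9 [369. 239.] w10 [316. 138.] w1 [331. 201.]
-3 grip [ 559.8 -280.9   96. ] w1 plate pred (np.float64(323.91031293531483), np.float64(178.42334552033972))
barfar [ 581.6 -255.7  119.1] w9 [353. 204.] w10 [288.  78.] w1 [306. 169.]
barnear [ 536.9 -299.    96.9] w9 [367. 257.] w10 [311. 150.] w1 [328. 215.]
mid [ 568.7 -268.2  112.7] w9 [358. 220.] w10 [295. 101.] w1 [313. 183.]
far13 [ 595.1 -254.7   90.1] w9 [356. 186.] w10 [296.  69.] w1 [311. 155.]
near13 [ 550.4 -298.    67.9] w9 [369. 237.] w10 [317. 137.] w1 [331. 200.]
-8 grip [ 561.9 -280.8   91.5] w1 plate pred (np.float64(323.91031293531483), np.float64(178.42334552033972))
barfar [ 583.7 -255.6  114.6] w9 [354. 201.] w10 [289.  77.] w1 [307. 166.]
barnear [ 539.  -298.8   92.3] w9 [368. 253.] w10 [312. 148.] w1 [329. 212.]
mid [ 570.8 -268.   108.2] w9 [358. 217.] w10 [296.  99.] w1 [314. 180.]
far13 [ 597.2 -254.6   85.6] w9 [357. 184.] w10 [298.  67.] w1 [311. 153.]
near13 [ 552.5 -297.8   63.3] w9 [370. 234.] w10 [318. 135.] w1 [331. 198.]
```

```bash
cat > sw.py <<'E'
from mv import *
P0=np.array([572.9,-280,67.9]); yaw=np.radians(4.1); bx=np.array([np.cos(yaw),np.sin(yaw),0]); by=np.array([-np.sin(yaw),np.cos(yaw),0]); s_=np.radians(25)
up=np.cos(s_)*bx+np.sin(s_)*np.array([0,0,1]); ax=-np.sin(s_)*bx+np.cos(s_)*np.array([0,0,1])
def tool(phi): # tool x at phi (rad, ccw of upslope), z=-ax
    x=np.cos(phi)*up+np.sin(phi)*by; return np.c_[x,np.cross(-ax,x),-ax]
E
python3 - <<'E'
from sw import *
rel(P0+170*ax,tool(0),*cur())
_,f=grab('scene','s11.png'); kc=cam(f)
im=cv2.imread('pics/s11.png'); V=cv2.cvtColor(im,cv2.COLOR_BGR2HSV)
for y in range(268,306): print(y,''.join('@' if V[y,x,1]>110 and V[y,x,2]>120 else ' .:-=+*#%W'[min(9,int(V[y,x,2])//25)] for x in range(190,250)))
u=np.cos(.65)*up+np.sin(.65)*by
for nm,q in (('P0',P0),('top',P0+45*ax),('far',P0+45*ax+39*u),('near',P0+45*ax-27*u),('far13',P0+13*ax+39*u),('near13',P0+13*ax-27*u),('A',np.array([603.5,-249.8,81.4])),('mark',np.array([578.3,-280.6,115.6]))): print(nm,np.round(proj(kc,q),1))
print(np.linalg.inv(f['world_to_cam'])[:3,3])
E
```

```text
turn [6.9, -24.2, -22.7] shift [0.43, 1.09, -0.65] abs [ 501. -285.  222.]
268 @@@@@@@@@@@@@@@@@@@@@@@@@@@@@@@@@@@@@@@@@@@@@@@@@@@@@@@@@@@@
269 @@@@@@@@@@@@@@@@@@@@@@@@@@@@@@@@@@@@@@@@@@@@@@@@@@@@@@@@@@@@
270 @@@@@@@@@@@@@@@@@@@@@@@@@@@@@@@@@@@@@@@@@@@@@@@@@@@@@@@@@@@@
271 @@@@@@@@@@@@@@@@@@@@@@@@@@@@@@@@@@@@@@@@@@@@@@@@@@@@@@@@@@@@
272 @@@@@@@@@@@@@@@@@@@@@@@@@@@@@@@@@@@@@@@@@@@@@@@@@@@@@@@@@@@@
273 @@@@@@@@@@@@@@@@@@@@@@@@@@@@@@@@@@@@@@@@@@@@@@@@@@@@@@@@@@@@
274 @@@@@@@@@@@@@@@@@@@@@@@@@@@@@@@@@@@@@@@@@@@@@@@@@@@@@@@@@@@@
275 @@@@@@@@@@@@@@@@@@@@@@@@@@@@@@@@@@@@@@@@@@@@@@@@@@@@@@@@@@@@
276 @@@@@@@@@@@@@@@@@@@@@@@@@@@@@@@@@@@@@@**@@@@@@@@@@@@@@@@@@@@
277 @@@@@@@@@@@@@===========***+==@@@@@@**++**@@@@@@@@@@@@@@@@@@
278 @@@@@@@@@@@------------=***+---@@@**+++++**#@@@@@@@@@@@@@@@@
279 @@@@@@@@@@=---------------------=+++++++*++**@@@@@@@@@@@@@@@
280 @@@@@@@@@@-----------------------=++++++*+*+***@@@@@@@@@@@@@
281 @@@@@@@@@@------------------------=****#**+*+*+*#@@@@@@@@@@@
282 @@@@@@@@@@@-----------------------=*######*+++++**@@@@@@@@@@
283 @@@@@@@@@@@=-----------------------=*#%%#%#*++
[... 918 characters left out ...]
======
298 =============*#+++++*####**++++********+============+=======
299 =-===+++=====+**#####**+==++*+***+***+==========+===========
300 ==--=+*+++++*+======+*#++++*+*+++**+++======================
301 @=--==++++++*++**++++*%%*********++=++=====================-
302 @==--==+++++*********+*#%*+*****++=======================---
303 @@----==++*++*****+*+****+****++========================---=
304 @@------=++++****+******+***+++=======================-----=
305 @@@------==++*************+++=======================---=--==
P0 [218.3 289. ]
top [211.2 272.8]
far [225.3 271. ]
near [201.6 274. ]
far13 [230.3 282.8]
near13 [206.8 285.5]
A [234.9 287.6]
mark [215.5 277. ]
[1261.05 -462.18  853.07]
```

Emit:
{"name": "servo_tool", "arguments": {
  "plan": [
    [[2,-7,-6.5],[0.1,0.3,0],1],
    [[4,-14,-13],[0.2,0.6,-0.2],1],
    [[6,-21,-19.5],[0.4,0.9,-0.5],1],
    [[6.9,-24.2,-22.7],[0.43,1.09,-0.65],1],
    [[6.9,-24.2,-22.7],[0.43,1.09,-0.65],1]
  ]
}}

```text
t: 30.32
ee_pos: [499.6, -284.7, 220.8]
ee_rot: [-0.009, 0.976, 0.035, 0.215]
ft_force: [0.2, -1.3, 0.0]
gripper_width: 94.0
gripper_force: 0.0
```

Emit:
{"name": "servo_tool", "arguments": {
  "plan": [
    [[0,0,0],[0,0,0],1]
  ]
}}

```text
t: 30.45
ee_pos: [501.1, -286.1, 222.1]
ee_rot: [-0.008, 0.976, 0.036, 0.216]
ft_force: [-0.1, -0.9, 0.3]
gripper_width: 93.8
gripper_force: 0.0
```

```bash
python3 rec.py; python3 - <<'E'
from sw import *
s,f=grab('wrist','w12.png'); kc=cam(f,s); np.savez('w12.npz',K=kc[0],C=kc[1])
im=cv2.imread('pics/w12.png'); V=cv2.cvtColor(im,cv2.COLOR_BGR2HSV)
for phi in (.65,):
  u=np.cos(phi)*up+np.sin(phi)*by
  for nm,q in (('P0',P0),('top',P0+45*ax),('far',P0+45*ax+39*u),('near',P0+45*ax-27*u),('far13',P0+13*ax+39*u),('near13',P0+13*ax-27*u),('A',np.array([603.5,-249.8,81.4])),('B',np.array([607.5,-307.8,80.9])),('mark',np.array([578.3,-280.6,115.6]))): print(nm,np.round(proj(kc,q),1))
u0,v0=[int(x) for x in proj(kc,P0+20*ax)]
print(u0-100,v0-100)
for y in range(max(0,v0-100),min(480,v0+90),4): print(y,''.join('@' if V[y,x,1]>110 and V[y,x,2]>110 else ' .:-=+*#%W'[min(9,int(V[y,x,2])//25)] for x in range(u0-100,u0+100,2)))
E
```

```text
30.45 [1.0, 0.115, -0.459, 2.07, -0.339, 0.637, -0.705] [501.1, -286.1, 222.1] [-0.0082, 0.9757, 0.0357, 0.216] [-0.1 -0.9  0.3] w 93.8 0.0 qd 0.01
tx [0.904 0.066 0.422] tz [ 0.421  0.031 -0.907]
P0 [321.2 218.7]
top [321.1 230. ]
far [294.7 196.3]
near [338.6 252.3]
far13 [297.2 190.9]
near13 [337.1 242.2]
A [293.8 184.5]
B [350.9 184.9]
mark [322.2 202.2]
221 123
123 @@@@@@@@@@@@@@@@@@@@@@@@@@@@@@@@@@@@@@..@@@@@@@@@@@@@@@@@@@@@@@@@@@@@@@@@@@@@@@@@@@@@@@@@@@@@@%%##%%
127 @@@@@@@@@@@@@@@@@@@@@@@@@@@@@@@@@@@@@:..@@@@@@@@@@@@@@@@@@@@@@@@@@@@@@@@@@@@@@@@@@@@@@@@@@@@@%#**#%%
131 @@@@@@@@@@@@@@@@@@@@@@@@@@@@@@@@@@@@@..:@@@@@@@@@@@@@@@@@@@@@@@@@@@@@@@@@@@@@@@@@@@@@@@@@@@@%*%**##%
135 @@@@@@@@@@@@@@@@@@@@@@@@@@@@@@@@@@@@@..@@@@@@@@@@@@@@@@@@@@@@@@@@@@@@@@@@@@@@@@@@@@@@@@@@@@%**%#+*##
139 @@@@@@@@@@@@@@@@@@@@@@@@@@@@@@@@@@@@@..@@@@@@@@@@@@@@@@@@@@@@@@@@@@@@@@@@@@@@@@@@@@@@@@@@@%****%*+**
143 @@@@@@@@@@@@@@@@@@@@@@@@@@@@@@@@@@@@@..@@@@@@@@@@@@@@@@@@@@@@@@@@@@@@@@@@@@@@@@@@@@@@@@@@@*****##*++
147 @@@@@@@@@@@@@@@@@@@@@@@@@@@@@@@@@@@@@..=@@@@@@@@@@@@@@@@@@@@@@@@@@@@@@@@@@@@@@@@@@@@@@@@@@*****+*
[... 3608 characters left out ...]
@@@@@@@@@@@@@@@@@@@@@@@@@@@@@@@@@@@@@@@@@@@@@@@@@@@@@@@@@@@@@@@:::::=+
291 +=:..:..:@@@@@@@@@@@@@@@@@@@@@@@@@@@@@@@@@@@@@@@@@@@@@@@@@@@@@@@@@@@@@@@@@@@@@@@@@@@@@@@@@@@@::::::-
295 -.::..:..@@@@@@@@@@@@@@@@@@@@@@@@@@@@@@@@@@@@@@@@@@@@@@@@@@@@@@@@@@@@@@@@@@@@@@@@@@@@@@@@@@@@:::::::
299 .:.::..::@@@@@@@@@@@@@@@@@@@@@@@@@@@@@@@@@@@@@@@@@@@@@@@@@@@@@@@@@@@@@@@@@@@@@@@@@@@@@@@@@@@=:::::::
303 ...:..:.:@@@@@@@@@@@@@@@@@@@@@@@@@@@@@@@@@@@@@@@@@@@@@@@@@@@@@@@@@@@@@@@@@@@@@@@@@@@@@@@@@@@@-::::::
307 ....::.-@@@@@@@@@@@@@@@@@@@@@@@@@@@@@@@@@@@@@@@@@@@@@@@@@@@@@@@@@@@@@@@@@@@@@@@@@@@@@@@@@@@@@@::::::
311 ......-@@@@@@@@@@@@@@@@@@@@@@@@@@@@@@@@@@@@@@@@@@@@@@@@@@@@@@@@@@@@@@@@@@@@@@@@@@@@@@@@@@@@@@@@:::::
```

```bash
python3 - <<'E'
from sw import *
_,k9=load('w9');_,k10=load('w10');_,k12=load('w12')
B=np.c_[up,by,ax].T
for n,a,b,c in (('mk far',(375,212.5),(312,88.5),(317.5,194)),('mk near',(374.5,223.5),(313.5,104.5),(324.5,208.5)),('near end',(373,256),(315.5,152),(342,253)),('plate',(365.08,212.24),(310.9,107.16),(322,221))):
    p,e=tri([ray(k9,a),ray(k10,b),ray(k12,c)]); print(n,p,np.array(e),'up,lat,h',B@(p-P0))
c=cur(); print('now',B@(c[0]-P0))
f=lambda u,l,h:P0+u*up+l*by+h*ax
rel(f(28,44,70),tool(0),*c); rel(f(28,44,22),tool(0),f(28,44,70),tool(0)); rel(f(28,34,22),tool(0),f(28,44,22),tool(0))
E
```

```text
mk far [ 583.86 -276.73  121.41] [0.25 0.73 0.81] up,lat,h [32.73  2.47 43.78]
mk near [ 573.36 -283.51  113.22] [0.28 0.22 0.48] up,lat,h [19.34 -3.54 40.99]
near end [ 537.36 -304.03   90.32] [2.07 0.41 1.68] up,lat,h [-24.21 -21.43  36.03]
plate [ 572.34 -280.53   63.46] [0.42 1.14 0.95] up,lat,h [-2.41 -0.49 -3.77]
now [ -0.1   -1.09 170.14]
turn [-0.0, -0.0, -0.1] shift [1.29, 1.0, -1.58] abs [ 566. -236.  143.]
turn [0.0, 0.0, 0.0] shift [0.4, 0.03, -0.87] abs [ 586. -235.  100.]
turn [0.0, 0.0, 0.0] shift [0.01, -0.2, 0.0] abs [ 587. -245.  100.]
```

Emit:
{"name": "servo_tool", "arguments": {
  "plan": [
    [[0,0,0],[0.5,0.6,-0.4],0],
    [[0,0,0],[1,1,-1],0],
    [[0,0,0],[1.29,1,-1.58],0],
    [[0,0,0],[1.29,1,-1.58],0],
    [[0,0,0],[1.29,1,-1.58],0]
  ],
  "force": 20
}}

```text
t: 31.12
ee_pos: [565.0, -236.4, 143.1]
ee_rot: [-0.008, 0.976, 0.035, 0.216]
ft_force: [0.2, -0.8, 0.9]
gripper_width: 47.4
gripper_force: 0.0
```

Emit:
{"name": "servo_tool", "arguments": {
  "plan": [
    [[0,0,0],[0,0,0],0],
    [[0,0,0],[0.13,0.01,-0.29],0],
    [[0,0,0],[0.27,0.02,-0.58],0],
    [[0,0,0],[0.4,0.03,-0.87],0],
    [[0,0,0],[0.4,0.03,-0.87],0]
  ]
}}

```text
t: 31.75
ee_pos: [584.4, -233.7, 96.8]
ee_rot: [-0.009, 0.976, 0.035, 0.215]
ft_force: [-0.3, 0.2, 0.4]
gripper_width: 1.1
gripper_force: 0.0
```

```bash
cat > pos.py <<'E'
from sw import *
B=np.c_[up,by,ax].T; s=robot.observe(); print('t',s['t'],'ulh',B@(s['ee_pos']-P0),'F',B@s['ft_force'],'w',s['gripper_width'])
E
python3 pos.py
```

```text
t 31.75 ulh [25.67 45.39 19.96] F [-0.1   0.18  0.52] w 1.058270880026929
```

Emit:
{"name": "servo_tool", "arguments": {
  "plan": [
    [[0,0,0],[0,-0.1,0],0],
    [[0,0,0],[0.01,-0.2,0],0],
    [[0,0,0],[0.02,-0.3,0],0],
    [[0,0,0],[0.03,-0.4,0],0],
    [[0,0,0],[0.04,-0.5,0],0]
  ]
}}

```text
t: 32.38
ee_pos: [587.1, -259.0, 99.0]
ee_rot: [-0.009, 0.976, 0.035, 0.216]
ft_force: [2.2, 6.0, 1.2]
gripper_width: 0.4
gripper_force: 2.6
```

Emit:
{"name": "servo_tool", "arguments": {
  "plan": [
    [[0,0,0],[0,-0.06,0],0],
    [[0,0,0],[0.01,-0.12,0],0],
    [[0,0,0],[0.01,-0.18,0],0],
    [[0,0,0],[0.02,-0.24,0],0],
    [[0,0,0],[0.02,-0.3,0],0]
  ]
}}

```text
t: 33.0
ee_pos: [587.8, -273.9, 98.6]
ee_rot: [-0.009, 0.976, 0.035, 0.216]
ft_force: [3.4, 8.1, -1.0]
gripper_width: 0.8
gripper_force: 3.5
```

```bash
python3 pos.py
```

```text
t 33.0 ulh [26.83  5.04 21.39] F [ 3.15  7.79 -2.59] w 0.7596143059219874
```

Emit:
{"name": "servo_tool", "arguments": {
  "plan": [
    [[0,0,0],[0,-0.04,0],0],
    [[0,0,0],[0,-0.08,0],0],
    [[0,0,0],[0.01,-0.12,0],0]
  ]
}}

```text
t: 33.38
ee_pos: [588.1, -279.7, 98.4]
ee_rot: [-0.009, 0.976, 0.035, 0.216]
ft_force: [1.9, 7.6, -2.0]
gripper_width: 0.4
gripper_force: 3.1
```

```bash
python3 pos.py; python3 - <<'E'
from sw import *
s,f=grab('wrist','w13.png'); kc=cam(f,s)
V=cv2.cvtColor(f['pixels'],cv2.COLOR_RGB2HSV)
print('P0',proj(kc,P0),'top',proj(kc,P0+45*ax)); u0,v0=[int(x) for x in proj(kc,P0+20*ax)]
for y in range(max(0,v0-90),min(480,v0+90),6): print(y,''.join('@' if V[y,x,1]>110 and V[y,x,2]>110 else ' .:-=+*#%W'[min(9,int(V[y,x,2])//25)] for x in range(max(0,u0-110),u0+110,3)))
E
```

```text
t 33.375 ulh [26.66 -0.79 21.26] F [ 1.41  7.43 -2.81] w 0.44789364772931944
P0 (np.float64(320.9332861992643), np.float64(311.6531874406852)) top (np.float64(320.5185741197913), np.float64(353.58677268354654))
238 @@@@@@@@@*+++++++++++++++++++++++++++++++++++++++++++++++++++++++++@@@@@@@
244 @@@@@@@@@*+*++++++++++++++++++++++++++++++++++++++++++++++++++++++=@@@@@@@
250 @@@@@@@@@%+++++++++++++++++++++++++++++++++++++++++++W%+++++++*+++=@@@@@@@
256 @@@@@@@@@@+++++++++++*W#++++++*++++++++++++++++++++++W#+++++++++++=@@@@@@@
262 @@@@@@@@@@+++++++++++*W#++++++*#####%########+++++++*W#+++++++++++=@@@@@@@
268 @@@@@@@@@@++++++++++++*+=+*########%%########....:++*W*+++++++++++@@@@@@@@
274 @@@@@@@@@@+++++++++++++*###%#####**++*=++*##........:--++++++++++=@@@@@@@@
280 @@@@@@@@@@+++++++++++*########++++++=-:++++++-.........----++++++=@@@@@@@@
286 @@@@@@@@@@*+++++++++##########++++++=-:++++++=....::.....:----==+=@@@@@@@@
292 @@@@@@@@@@#++++++++##########*++++++=:.+++++++.. ...-%%:.---------@@@@@@@@
298 @@@@@@@@@@@+++++++*########%#+++++++=..+++++++- ....+#-.=---------@@@@@@@@
304 @@@@@@@@@@@+++++
[... 780 characters left out ...]
............................ --..@:. ......... ...................=@
370 @@-................................@-..@-.................. .. ..........@
376 :-................. ...............@-..-:.............. ... .... .........
382 :..................................@:..@@......... ........ ..............
388 ::::::::::::::::...::::::::.::..:.:@-::@@..:::.:::.:.:......:.:....:.:....
394 ::.:...................:...........@:::@@.................................
400 ..:...:..:.........................@-::@@.................................
406 =.:....:...........:.............:.@::.@@.................................
412 @................................:.@@@@@@.................................
```

Emit:
{"name": "servo_tool", "arguments": {
  "plan": [
    [[0,0,0],[0,-0.04,0],0],
    [[0,0,0],[0,-0.08,0],0],
    [[0,0,0],[0.01,-0.12,0],0]
  ]
}}

```text
t: 33.8
ee_pos: [588.5, -285.8, 98.4]
ee_rot: [-0.009, 0.976, 0.035, 0.216]
ft_force: [0.4, 10.4, 0.9]
gripper_width: 0.2
gripper_force: 4.5
```

Emit:
{"name": "servo_tool", "arguments": {
  "plan": [
    [[0,0,0],[0,-0.04,0],0],
    [[0,0,0],[0,-0.08,0],0]
  ]
}}

```text
t: 34.05
ee_pos: [588.4, -286.7, 98.0]
ee_rot: [-0.011, 0.976, 0.036, 0.215]
ft_force: [-0.7, 24.9, 4.7]
gripper_width: 0.1
gripper_force: 10.4
```

```bash
python3 pos.py
```

```text
t 34.05 ulh [26.27 -7.79 20.95] F [ 2.94 24.94  3.85] w 0.05964023524114782
```

Emit:
{"name": "servo_tool", "arguments": {
  "plan": [
    [[0,0,0],[0,0,0],0],
    [[0,0,0],[0,0.2,0],0],
    [[0,0,0],[0,0.5,0],0],
    [[0,0,0],[-0.3,0.5,0.6],0],
    [[0,0,0],[-0.7,0.4,1.6],0]
  ]
}}

```text
t: 34.67
ee_pos: [552.7, -269.2, 178.2]
ee_rot: [-0.009, 0.976, 0.035, 0.215]
ft_force: [0.3, -0.3, 0.6]
gripper_width: 0.4
gripper_force: 0.0
```

Emit:
{"name": "servo_tool", "arguments": {
  "plan": [
    [[0,0,0],[-0.5,-0.2,0.5],0],
    [[0,0,0],[-1,-0.4,0.9],0],
    [[0,0,0],[-1,-0.4,0.9],0],
    [[0,0,0],[-1,-0.4,0.9],0]
  ]
}}

```text
t: 35.17
ee_pos: [503.8, -290.3, 223.5]
ee_rot: [-0.008, 0.976, 0.034, 0.216]
ft_force: [1.3, -0.6, 0.4]
gripper_width: 0.3
gripper_force: 0.0
```

```bash
python3 pos.py; python3 - <<'E'
from sw import *
s,f=grab('wrist','w14.png'); kc=cam(f,s)
V=cv2.cvtColor(f['pixels'],cv2.COLOR_RGB2HSV)
print('P0',proj(kc,P0),'top',proj(kc,P0+45*ax)); u0,v0=[int(x) for x in proj(kc,P0+20*ax)]
for ph in (-.65,-.85):
  u=np.cos(ph)*up+np.sin(ph)*by; print(ph,[np.round(proj(kc,P0+45*ax+t*u)) for t in (39,-27)])
print('x0',u0-80)
for y in range(max(0,v0-60),min(480,v0+60),4): print(y,''.join('@' if V[y,x,1]>110 and V[y,x,2]>110 else ' .:-=+*#%W'[min(9,int(V[y,x,2])//25)] for x in range(u0-80,u0+80,2)))
E
```

```text
t 35.175 ulh [  2.62  -5.35 170.47] F [ 1.28 -0.65 -0.14] w 0.3223210718291467
P0 (np.float64(316.9454959810619), np.float64(221.31288775276718)) top (np.float64(316.2529907531576), np.float64(232.8791813902592))
-0.65 [array([342., 199.]), array([299., 255.])]
-0.85 [array([349., 205.]), array([295., 251.])]
x0 236
166 @@@@@@@@@@@@@@@@@@=++++++@+=---=-=++@@@@@@@@@@@@@@@@@@@@@@@@@@@@@@@@@@@@@@@@@@@@
170 @@@@@@@@@@@@@@@*************++**+***+***********+++*****+*++++++++*+@@@@@@@@@@@@
174 @@@@@@@@@@@@@@@****++****++******++*********++++++*+*+***++***+***+=@@@@@@@@@@@@
178 @@@@@@@@@@@@@@@**************+++****+***+**+*++++++++++++++*******+=@@@@@@@@@@@@
182 @@@@@@@@@@@@@@@*********+*##*********+********+*+******W%+****++***+@@@@@@@@@@@@
186 @@@@@@@@@@@@@@@********+**%W+*++**+**********+*+++++***W#+*****++*+=@@@@@@@@@@@@
190 @@@@@@@@@@@@@@@*****++***+%W++***#%%%%%%%%%%%%%%##*++**W#+**+*+++++=@@@@@@@@@@@@
194 @@@@@@@@@@@@@@@**+++**++*++++*#%%%%%%%%%%%%%%%%%%%%#-:=%*++*+*****+=@@@@@@@@@@@@
198 @@@@@@@@@@@@@@@#+++**+++***##%%%%%%%#%%%%%%%%%%%%%+:....:..=+*+*+*+=@@@@@@@@@@@@
202 @@@@@@@@@@@@@
[... 1067 characters left out ...]
--=+++@@@@@@@@@@@@@@
254 @@@@@@@@@@@@@@@@#+++++++++++++*#%#####=:.-**========---------=++++@@@@@@@@@@@@@@
258 @@@@@@@@@@@@@@@@@+++++++++++++++++***#########*+=-----------+++++=@@@@@@@@@@@@@@
262 @@@@@@@@@@@@@@@@@++++++++++++++++++++++++++++++++++++=-----=+++++=@@@@@@@@@@@@@@
266 @@@@@@@@@@@@@@@@@++++++++++++++++++++++++++++++++++++++++++++++++=@@@@@@@@@@@@@@
270 @@@@@@@@@@@@@@@@@++++++++++++++++++++++++++++++++++++++++++++++++=@@@@@@@@@@@@@@
274 @@@@@@@@@@@@@@@@@@**+++=------------==++++:--++++==----==-=----==@@@@@@@@@@@@@@@
278 @@@@@@@@@@@@@@@@@@***********+***++*++***=:-:+++*+++++++**++*+**+@@@@@@@@@@@@@@@
282 @@@@@@@@@@@@@@@@@@***************+++++++++:-:++++++++++*********+@@@@@@@@@@@@@@@
```

```bash
python3 -c "
from rig import workorder
print(workorder.job_done())"
```

```text
the job is handed in; nothing more can be done
None
```

I handed the job in at about 35 s. All seven truffles are in the frother pot, and the jug is back upright on the spoon rest and released. After that I turned the handle clockwise until it hit a hard stop, in line with the on position. It started about 0.2 rad short of where I expected the off stop; I didn't find out why.

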